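# Load the warming block and set its knurled nut a quarter turn loose

## Robot

A 7-joint arm with a two-finger parallel gripper is mounted at the origin on the work surface. World frame = base frame: x ahead of the robot, y to its left, z up, the work surface at z = 0. Lengths are in m, angles in rad, forces in N, time in s.
With the tool pointing down it reaches from about 0.425 to 0.875 m from the base axis. Payload 8.4 kg.
Tool frame: the origin (TCP) lies at the very end of the fingers, on their centre line; the grasp point (between the pads) lies 19 mm behind it; x points along the fingers, y is the direction in which the jaws open and shut, and the axes are right-handed (so a half turn about x gives the same grasp; the last joint's range is limited). The gripper opens to 85 mm and grips with 20 to 120 N. Pads are 22 mm wide; open, the fingers measure 114 mm over their backs; the gripper's body (76 mm by 85 mm) begins 54 mm behind the grasp point. The pads swing forward as they close: fully open they stand 13 mm farther back than shut.
Start: joints at [-1.354, 0.333, 0.04, 1.465, -0.013, 1.343, -0.059], TCP at [0.202, 0.618, 0.198] pointing down, gripper open.
Joint ranges: [-2.58, 2.58], [-0.38, 2.09], [-1.3, 1.39], [0.25, 2.4], [-1.5, 4.64], [0.08, 2.09], [-2.65, 2.65]. Speed limits (rad/s): [2.22, 2.22, 2.79, 2.79, 3.14, 3.14, 3.14].

## Interface

Orientations are given as a unit quaternion [x, y, z, w].
In Python, from station import ctrl gives the robot as it stands. The module is installed in compiled form; this text tells all that it offers.
- The arm moves only by the tool jog_arm, never from a script. Its argument "series" is one flat list of numbers, 4 for each row, row after row: the shift along the world's x, y, z in m, then the turn about the world's z in rad. In form: [tx, ty, tz, spin, tx, ty, tz, spin, ...]. A call has 1 to 20 rows; each row is the pose to reach, as a shift and turn from the pose measured when the call began; what a row does not reach only later rows make up. A row lasts 1/12 s, in which the tool goes at most 41.7 mm and 7.16 degrees, less where a joint would pass 70% of its speed; a pose out of reach is approached as far as the arm can. A call with a gripper value outside its range is refused whole. "hand" is the closure, from -1 (fully open) to 1 (shut), set as the call begins (left out, the last holds). The fingers move at their own pace and stop on an object; "force" is the grip in N (left out, the last holds). Time passes only in rows, so rows that repeat a pose let the fingers close. It gives the time, the measured TCP pose, the force and the opening at its end, in the units of the state.
- ctrl.get_state(): the state, without advancing time (a new reading comes with each control period).
- ctrl.get_image(name): name is "side" or "top" or "wrist"; returns the picture (420x560x3 uint8, red, green, blue); there is no depth.
- ctrl.calibration(name): a dict with "mtx" (3x3 intrinsics, pixels), "R" (3x3) and "t" (3): a world point X has camera coordinates R X + t. Camera axes: x right, y down, z forward; pixel columns grow to the right and rows downward; lengths in m; the calibration is good to about 2 mm. A picture is of the moment at which its call begins: read the wrist's pose just before it. calibration takes no time and is no camera call; for the wrist camera it gives the pose at the moment of the call.
- ctrl.hand_in(): hands the job in, once; it reports no verdict.
The state is a dict: "t": time; "joints": joint angles; "dq": joint speeds; "tau": joint torques, N m; "eef_pos": TCP position; "tool_rot": TCP orientation; "contact_force": force on the tool from outside, world axes, zero at the start; "ft_torque": the same for the moment, N m; "opening": finger opening in m.
Only numpy, scipy, OpenCV 4.12 (cv2) and the standard library are available. Lean on these libraries where they do the work, as an engineer would, in place of code of your own. Each camera call takes 0.05 s, during which the arm holds its last target.

## Task

Make up the warming block: first stand the two loose vials upright, all the way down in the two free wells, each in the row where a vial of its own length already stands. Then screw the knurled nut down clockwise until it bottoms out, back it off a quarter turn so that the block can expand, and finish while still holding the nut there in the gripper. Leave the vials already in the block in their wells, and do not disturb the other things on the bench.

Things in the scene. Friction and masses are not known exactly. Their poses are not given: they have to be found in the camera images.
- warmer: Fixed white heater base (150 x 260 x 30 mm) with an aluminium block (120 x 230 mm, top at 75 mm). Origin on the bench; x across the rows, y from nut to wells, z up. Wells 25 mm wide, 30 mm deep (floor at 45 mm): front row x = -30, rear row x = +30 mm; in each, y = +15 holds a vial, y = +75 is free. Rows of long and short swap between starts. Nut axis at x = 0, y = -75 mm.
- free_well_front (a point): Centre of the mouth of the free well of the front row (block x = -30, y = +75 mm), level with the block's top, 30 mm above the well's floor; axes as the block.
- free_well_rear (a point): Centre of the mouth of the free well of the rear row (block x = +30, y = +75 mm), level with the block's top, 30 mm above the well's floor; axes as the block.
- short_vial: Closed upright sample vial, plain white cylinder 22 mm in diameter with a metal crimp cap of the same width at the top, flat foot; 65 mm tall. Origin: centre of its underside; z along the vial, up. About 35 g. Stands loose on the bench to the robot's right; to go into the free well of the row of racked_short.
- long_vial: Closed upright sample vial, plain white cylinder 22 mm in diameter with a metal crimp cap of the same width at the top, flat foot; 90 mm tall. Origin: centre of its underside; z along the vial, up. About 45 g. Stands loose on the bench to the robot's right, at least 60 mm from the other loose vial; to go into the free well of the row of racked_long.
- racked_short: Closed upright sample vial, plain white cylinder 22 mm in diameter with a metal crimp cap of the same width at the top, flat foot; 65 mm tall. Origin: centre of its underside; z along the vial, up. About 35 g. Already stands in one row of the block; it marks the row of the short vials and stays there.
- racked_long: Closed upright sample vial, plain white cylinder 22 mm in diameter with a metal crimp cap of the same width at the top, flat foot; 90 mm tall. Origin: centre of its underside; z along the vial, up. About 45 g. Already stands in the other row of the block; it marks the row of the long vials and stays there.
- clamp_nut: Round steel knurled nut, 39 mm in diameter, 26 mm tall, on an upright 16 mm stud whose end is 147 mm above the bench; a dark index line is cut in its top. Origin: centre of its underside, 95 mm above the bench when bottomed out on its boss. This frame rises and sinks with the thread but does not turn with the nut.
- nut_grip (a point): On the nut's axis, 15 mm above its underside, a good height to grip it (110 mm above the bench when bottomed out); the nut may be gripped at any yaw.
- nut_turn (a joint): Turn of the nut in rad: 0 = bottomed out (hard stop), growing as it is unscrewed, counter-clockwise from above. It rises 6 mm a turn (0.95 mm per rad). Starts 1.6 to 2.8 rad open; friction (0.05 N m) keeps it where it is left. A 25 N grip turns it without slipping; at the stop the fingers slip round it.
- dish: Bystander: covered white culture dish, 60 mm in diameter and 14 mm high, lying on the robot side, between the loose vials and the block. Origin: centre of its underside.
- wide_dish: Bystander: covered white culture dish, 90 mm in diameter and 16 mm high, at the far side. Origin: centre of its underside.
- screwdriver: Bystander: screwdriver lying beyond the block. Origin on the bench.
- slide_box: Bystander: grey slide box 80 x 100 x 35 mm, at the right. Origin: centre of its underside.
- reagent: Bystander: amber jar, 56 mm in diameter and 100 mm tall, far right. Origin: centre of its underside.
- marker: Bystander: marker pen lying on the bench at the left, about 150 mm long, 16 mm thick. Origin: its rear end, on the bench.
Mind the look-alikes: they are no part of the job. What is shaped like the short_vial but orange is not meant.

How it is judged:
By the outcome, as a careful person would: the job done as asked, in the order asked, and still so for the second after the job is handed in, while the arm keeps its last pose, push and grip.
It also fails if it takes over 72 s, if anything falls off the work surface, if the arm or the gripper's body presses on something with over 40 N, if the wrist force passes 120 N, or if a joint passes its speed limit or range.

## Working session

There is one attempt and no reset: what is moved stays moved. The work goes in short steps, Python scripts to look and compute and a tool call to move; the robot and the scene stay as the last step left them, time stands still between calls to the robot, and variables do not carry over. Pictures are saved under pics/ and viewed, and the job is handed in when it is done.

Besides the shell and the picture viewer there is one more tool, called after "Request:" as name(argument=value, ...), one argument or row to a line, values as JSON. jog_arm: Moves the arm, as the interface text tells. Its arguments: {"type":"object","properties":{"series":{"type":"array"},"hand":{"type":"number"},"force":{"type":"number"}},"required":["series"]}

```bash
mkdir -p pics; python3 - <<'E'
from station import ctrl
import cv2
s=ctrl.get_state();print({k:s[k] for k in('t','eef_pos','tool_rot','opening','contact_force')})
for n in('side','top','wrist'):
    c=ctrl.calibration(n);print(n,c)
    cv2.imwrite(f'pics/{n}0.png',ctrl.get_image(n)[:,:,::-1])
E
```

```text
{'t': 0.0, 'eef_pos': array([0.2017511 , 0.61736109, 0.19705009]), 'tool_rot': array([ 0.11063651,  0.69835371, -0.11175463,  0.69826396]), 'opening': 0.08550188032863121, 'contact_force': array([ 0.50945472, -0.53635281, -0.29261973])}
side {'mtx': array([[543.86830928,   0.        , 275.8409328 ],
       [  0.        , 543.86830928, 200.87963057],
       [  0.        ,   0.        ,   1.        ]]), 'R': array([[ 0.692055  , -0.72184432,  0.00081025],
       [-0.53710643, -0.5156902 , -0.66751802],
       [ 0.48226193,  0.46152399, -0.74459321]]), 't': array([-0.39867849,  0.33569822,  1.16039958])}
top {'mtx': array([[489.31567161,   0.        , 276.27389493],
       [  0.        , 489.31567161, 215.03045455],
       [  0.        ,   0.        ,   1.        ]]), 'R': array([[-0.02322293, -0.99965532,  0.01224501],
       [-0.98468422,  0.0207547 , -0.17310757],
       [ 0.17279377, -0.01607753, -0.9848268 ]]), 't': array([-0.01932959,  0.57259478,  1.50304628])}
wrist {'mtx': array([[345.92018702,   0.        , 282.24338475],
       [  0.        , 345.92018702, 213.64383597],
       [  0.        ,   0.        ,   1.        ]]), 'R': array([[ 0.31042792,  0.95059599, -0.00133403],
       [ 0.91670893, -0.29898976,  0.2650469 ],
       [ 0.25155366, -0.08350087, -0.9642346 ]]), 't': array([-0.65025312, -0.03485973,  0.37757987])}
```

View pics/side0.png

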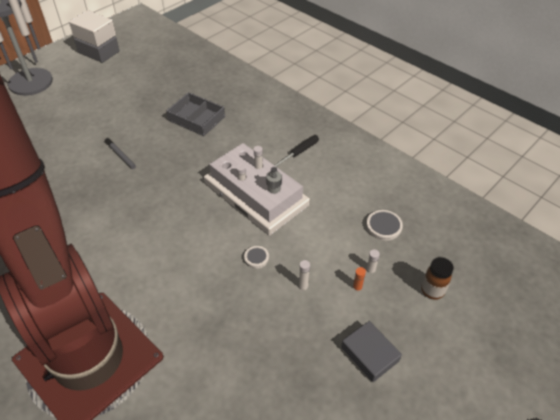

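View pics/top0.png

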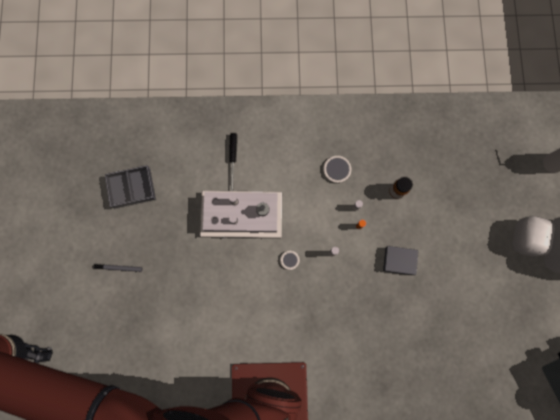

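View pics/wrist0.png

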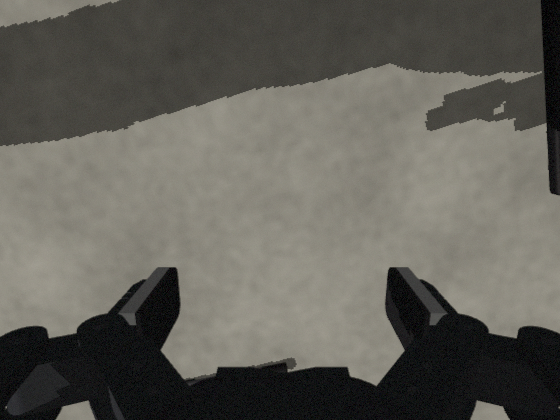

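The side view shows two white uprights, at (304,275) (taller) and (373,261) (shorter). An orange one stands at (360,279), and the block is at about (256,185). I'll enlarge these areas.

```bash
python3 - <<'E'
import cv2,numpy as np
s=cv2.imread('pics/side0.png');t=cv2.imread('pics/top0.png')
z=lambda a,x,y,w,h,f:cv2.resize(a[y:y+h,x:x+w],None,fx=f,fy=f,interpolation=cv2.INTER_CUBIC)
a=z(s,195,135,130,100,6);cv2.imwrite('pics/c1.png',a)
cv2.imwrite('pics/c2.png',z(s,235,230,160,75,5))
cv2.imwrite('pics/c3.png',z(t,190,180,100,64,8))
cv2.imwrite('pics/c4.png',z(t,270,185,110,80,7))
E
```

```text
(no output)
```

View pics/c1.png

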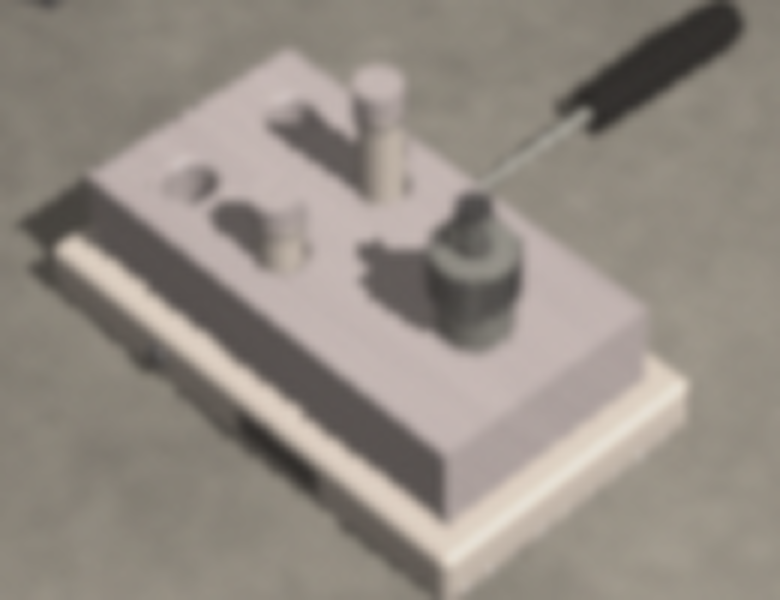

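View pics/c2.png

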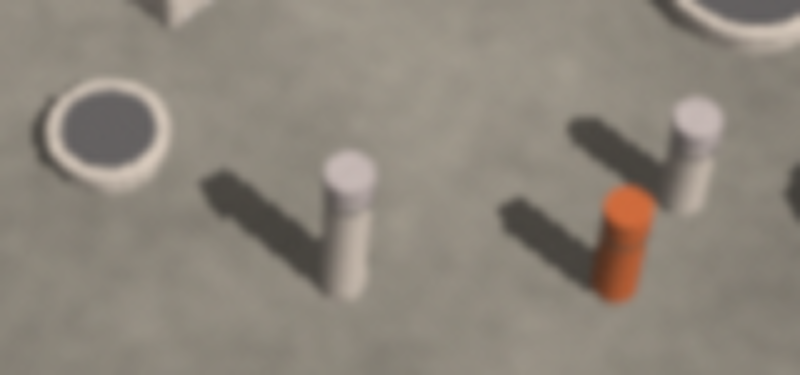

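View pics/c3.png

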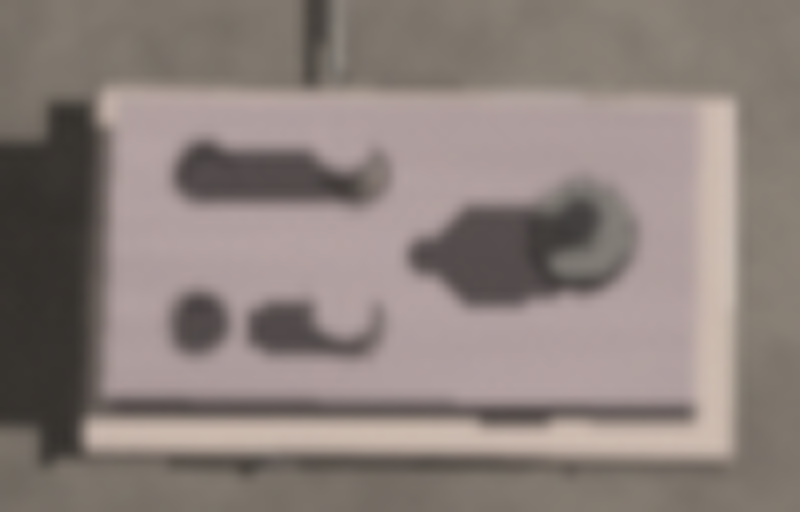

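View pics/c4.png

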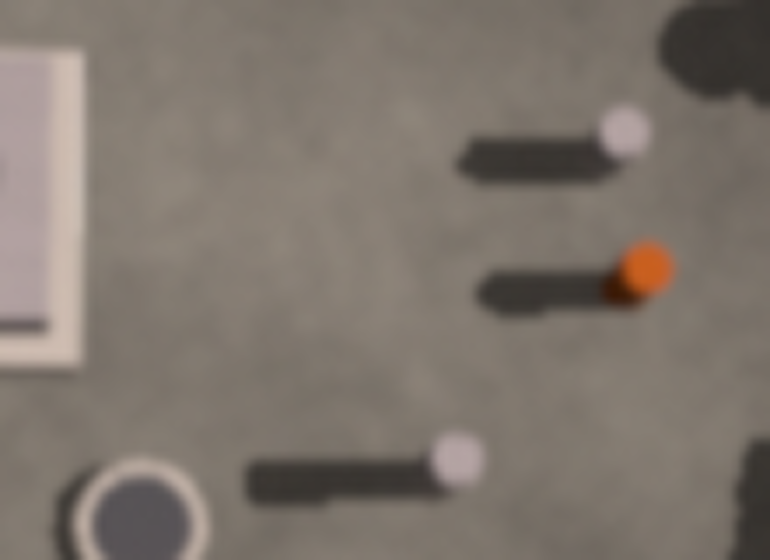

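```bash
cat > h.py <<'E'
import numpy as np,cv2
from station import ctrl
def ray(c,u,v):
    d=np.linalg.inv(c['mtx'])@[u,v,1]; o=-c['R'].T@c['t']; d=c['R'].T@d; return o,d/np.linalg.norm(d)
def plane(c,u,v,z):
    o,d=ray(c,u,v); return o+d*(z-o[2])/d[2]
def tri(r):
    A=0;b=0
    for o,d in r:
        P=np.eye(3)-np.outer(d,d);A=A+P;b=b+P@o
    return np.linalg.solve(A,b)
def proj(c,X):
    p=c['mtx']@(c['R']@np.asarray(X)+c['t']);return p[:2]/p[2]
E
python3 - <<'E'
from h import *
np.set_printoptions(precision=4,suppress=True)
s=ctrl.calibration('side');t=ctrl.calibration('top')
S=lambda x,y:(235+(x+.5)/5-.5,230+(y+.5)/5-.5)
T=lambda x,y:(270+(x+.5)/7-.5,185+(y+.5)/7-.5)
for n,a,b,z in(('long',(350,172),(457,459),.09),('short',(698,118),(624,132),.065),('orange',(629,208),(648,268),.065)):
    pa=S(*a);pb=T(*b)
    print(n,plane(s,*pa,z)[:2],plane(t,*pb,z)[:2],tri([ray(s,*pa),ray(t,*pb)]))
S=lambda x,y:(195+(x+.5)/6-.5,135+(y+.5)/6-.5)
T=lambda x,y:(190+(x+.5)/8-.5,180+(y+.5)/8-.5)
print('short base',plane(s,235+686/5,230+205/5,0))
for n,p in(('farL',(290,50)),('nearL',(92,178)),('nearR',(446,455)),('farR',(648,308)),('wf',(192,182)),('wr',(292,106))):print('side',n,plane(s,*S(*p),.075))
for n,p in(('farL',(112,98)),('nearL',(104,402)),('nearR',(695,405)),('farR',(698,100)),('wf',(199,322)),('wr',(200,172))):print('top',n,plane(t,*T(*p),.075))
print('rl',plane(s,*S(380,80),.135),plane(s,*S(287,212),.11),'nut',plane(t,*T(582,235),.123))
E
```

```text
long [ 0.4511 -0.2087] [ 0.4523 -0.2079] [ 0.4523 -0.208   0.0882]
short [ 0.5999 -0.2941] [ 0.6012 -0.2933] [ 0.6014 -0.2936  0.0631]
orange [ 0.5377 -0.3021] [ 0.5388 -0.3009] [ 0.5391 -0.3013  0.0627]
short base [ 0.5986 -0.3001  0.    ]
side farL [0.6454 0.1927 0.075 ]
side nearL [0.526  0.1952 0.075 ]
side nearR [ 0.5184 -0.0316  0.075 ]
side farR [ 0.6377 -0.0359  0.075 ]
side wf [0.555  0.1614 0.075 ]
side wr [0.6198 0.1649 0.075 ]
top farL [0.6465 0.1952 0.075 ]
top nearL [0.526  0.1979 0.075 ]
top nearR [ 0.5199 -0.031   0.075 ]
top farR [ 0.641 -0.035  0.075]
top wf [0.5566 0.1612 0.075 ]
top wr [0.6161 0.1607 0.075 ]
rl [0.6145 0.1011 0.135 ] [0.5478 0.0909 0.11  ] nut [0.5788 0.011  0.123 ]
```

```bash
python3 - <<'E'
from h import *
from scipy.spatial.transform import Rotation as R
np.set_printoptions(precision=4,suppress=True)
s=ctrl.get_state();w=ctrl.calibration('wrist')
Rt=R.from_quat(s['tool_rot']).as_matrix();print(Rt)
C=-w['R'].T@w['t'];print('cam in tool',Rt.T@(C-s['eef_pos']),'axis',Rt.T@w['R'][2], 'world axis',w['R'][2],'cam',C)
t=ctrl.calibration('top')
for n,p,z in(('dish',(290,260),.014),('wide',(337,169),.016),('jar',(403,185),.1),('box',(401,260),.035)):print(n,plane(t,*p,z))
E
```

```text
[[-0.0004  0.3106  0.9505]
 [-0.0012  0.9505 -0.3106]
 [-1.     -0.0013  0.    ]]
cam in tool [-0.1753  0.001  -0.0666] axis [0.9643 0.0002 0.265 ] world axis [ 0.2516 -0.0833 -0.9642] cam [0.1388 0.6393 0.3726]
dish [ 0.4314 -0.0731  0.014 ]
wide [ 0.7282 -0.2368  0.016 ]
jar [ 0.6499 -0.428   0.1   ]
box [ 0.4219 -0.4235  0.035 ]
```

Request:
jog_arm(
  series=[0.36,-0.51,0.03,0.29,0.36,-0.51,0.03,0.29,0.36,-0.51,0.03,0.29,0.36,-0.51,0.03,0.29,0.36,-0.51,0.03,0.29,0.36,-0.51,0.03,0.29,0.36,-0.51,0.03,0.29,0.36,-0.51,0.03,0.29,0.36,-0.51,0.03,0.29,0.36,-0.51,0.03,0.29,0.36,-0.51,0.03,0.29,0.36,-0.51,0.03,0.29,0.36,-0.51,0.03,0.29,0.36,-0.51,0.03,0.29,0.36,-0.51,0.03,0.29,0.36,-0.51,0.03,0.29,0.36,-0.51,0.03,0.29,0.36,-0.51,0.03,0.29,0.36,-0.51,0.03,0.29,0.36,-0.51,0.03,0.29],
  hand=-1,
)

```text
t: 1.82
eef_pos: [0.5612, 0.109, 0.2271]
tool_rot: [0.008, 0.707, -0.009, 0.707]
contact_force: [0.5, 0.0, 0.5]
opening: 0.0853
```

```bash
python3 - <<'E'
from h import *
import pickle
s=ctrl.get_state();w=ctrl.calibration('wrist');im=ctrl.get_image('wrist')
print(s['t'],s['eef_pos'],s['joints'],s['dq'].max())
cv2.imwrite('pics/w1.png',im[:,:,::-1]);pickle.dump((s,w),open('w1.pkl','wb'))
E
```

```text
1.8167 [0.56115702 0.10899139 0.22710085] [-0.66494633  0.16219147  0.4494247   1.63684145 -0.0710377   1.35947978
  1.34174191] 0.0026705400264944498
```

View pics/w1.png

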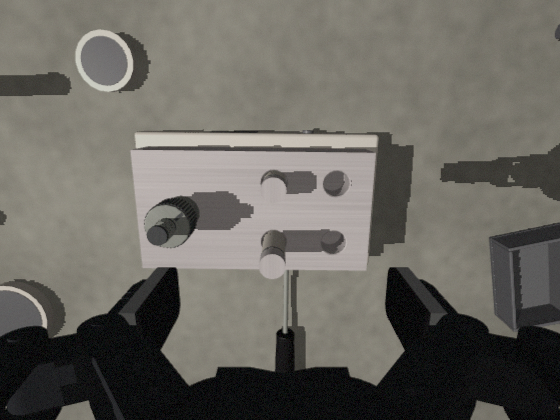

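```bash
python3 - <<'E'
from h import *
im=cv2.imread('pics/w1.png')
cv2.imwrite('pics/c5.png',cv2.resize(im[125:275,120:390],None,fx=2.95,fy=2.95,interpolation=cv2.INTER_CUBIC))
cv2.imwrite('pics/c6.png',cv2.resize(im[160:265,300:370],None,fx=5.6,fy=5.6,interpolation=cv2.INTER_CUBIC))
E
```

```text
(no output)
```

View pics/c5.png

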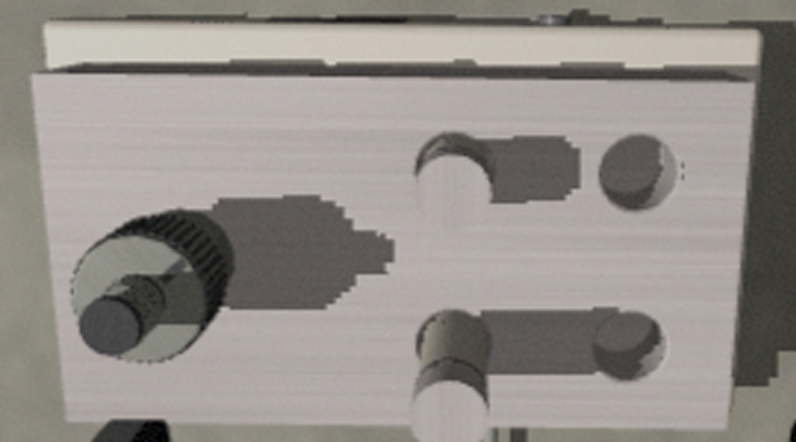

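View pics/c6.png

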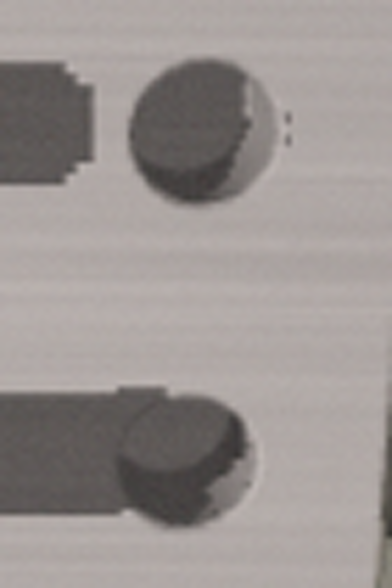

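```bash
python3 - <<'E'
from h import *
import pickle
np.set_printoptions(precision=4,suppress=True)
s,w=pickle.load(open('w1.pkl','rb'))
A=lambda x,y:(120+(x+.5)/2.95-.5,125+(y+.5)/2.95-.5)
B=lambda x,y:(300+(x+.5)/5.6-.5,160+(y+.5)/5.6-.5)
P=lambda p,z:plane(w,*p,z)[:2]
wf=P(B(203,132),.075);wr=P(B(187.5,460),.075);print('wells',wf,wr,np.linalg.norm(wf-wr))
co=np.array([P(A(*p),.075) for p in((32,72),(756,80),(729,428),(66,420))]);print(co,co.mean(0))
print([np.linalg.norm(co[i]-co[i-1]) for i in range(4)])
# fit pose from all six
M=np.array([[-60,-115],[-60,115],[60,115],[60,-115],[-30,75],[30,75]])/1000
X=np.vstack([co,wf,wr])
def fit(M,X):
    a=M-M.mean(0);b=X-X.mean(0);y=np.arctan2((a[:,0]*b[:,1]-a[:,1]*b[:,0]).sum(),(a*b).sum())
    R=np.array([[np.cos(y),-np.sin(y)],[np.sin(y),np.cos(y)]]);c=X.mean(0)-R@M.mean(0);return y,R,c,X-(M@R.T+c)
y,R,c,res=fit(M,X);print(y,c,res)
for n,q in(('front',(-.03,.075)),('rear',(.03,.075)),('nut',(0,-.075)),('rs',(-.03,.015)),('rl',(.03,.015))):print(n,c+R@q)
print('rs meas',P(A(453,195),.11),'rl meas',P(A(450,417),.135),'nut(top.125)',P(A(132,299),.123))
E
```

```text
wells [0.5557 0.1612] [0.6152 0.1595] 0.059532702798505935
[[ 0.519  -0.0311]
 [ 0.5268  0.1982]
 [ 0.6465  0.1946]
 [ 0.6382 -0.0359]] [0.5826 0.0814]
[np.float64(0.11933157758267346), np.float64(0.22938790750028212), np.float64(0.1197728513014449), np.float64(0.2306101721677216)]
-0.03493052739437762 [0.5827 0.0828] [[ 0.0003 -0.001 ]
 [ 0.0001 -0.0016]
 [-0.0002 -0.001 ]
 [-0.0004 -0.0016]
 [ 0.0003  0.0024]
 [-0.0001  0.0028]]
front [0.5553 0.1588]
rear [0.6153 0.1567]
nut [0.5801 0.0078]
rs [0.5532 0.0988]
rl [0.6132 0.0967]
rs meas [0.5546 0.1021] rl meas [0.6135 0.1001] nut(top.125) [0.5802 0.0095]
```

Request:
jog_arm(
  series=[0.04,-0.4,-0.03,0,0.04,-0.4,-0.03,0,0.04,-0.4,-0.03,0,0.04,-0.4,-0.03,0,0.04,-0.4,-0.03,0,0.04,-0.4,-0.03,0,0.04,-0.4,-0.03,0,0.04,-0.4,-0.03,0,0.04,-0.4,-0.03,0,0.04,-0.4,-0.03,0,0.04,-0.4,-0.03,0,0.04,-0.4,-0.03,0,0.04,-0.4,-0.03,0,0.04,-0.4,-0.03,0],
)

```text
t: 3.03
eef_pos: [0.602, -0.2889, 0.1972]
tool_rot: [0.007, 0.707, -0.007, 0.707]
contact_force: [-0.7, 0.2, -0.1]
opening: 0.0855
```

```bash
cat > snap.py <<'E'
import sys,pickle
from h import *
n=sys.argv[1]
s=ctrl.get_state();w=ctrl.calibration('wrist');im=ctrl.get_image('wrist')
print(s['t'],s['eef_pos'].round(4),s['tool_rot'].round(4),s['contact_force'].round(2),'j',s['joints'].round(2),abs(s['dq']).max().round(3),s['opening'])
cv2.imwrite(f'pics/{n}.png',im[:,:,::-1]);pickle.dump((s,w),open(n+'.pkl','wb'))
E
python3 snap.py w2
```

```text
3.0333 [ 0.602  -0.2889  0.1972] [ 0.0074  0.707  -0.0072  0.7071] [-0.66  0.23 -0.1 ] j [-0.09  0.42  0.66  1.44 -0.26  1.36  2.12] 0.006 0.08552029822690042
```

View pics/w2.png

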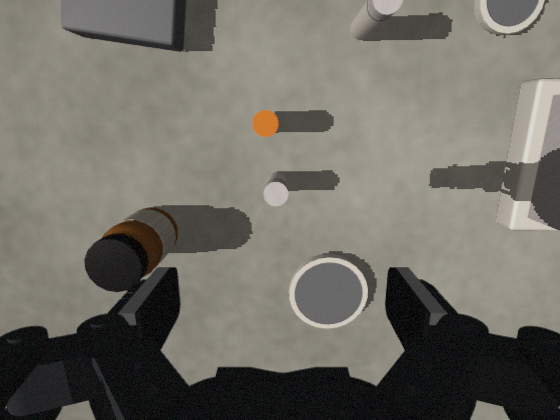

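The wrist view shows the short white vial's cap at (276,194). The orange look-alike is at (265,123) and the jar is to the left at (115,262). I'll refine the short vial's position.

```bash
python3 - <<'E'
from h import *
import pickle
s,w=pickle.load(open('w2.pkl','rb'))
im=cv2.imread('pics/w2.png')
cv2.imwrite('pics/c7.png',cv2.resize(im[160:220,240:350],None,fx=7,fy=7,interpolation=cv2.INTER_CUBIC))
print(plane(w,276,194,.065))
for p in ((.601,-.2935,.065),(.601,-.2935,0)):print(proj(w,p))
E
```

```text
[ 0.60163314 -0.2936795   0.065     ]
[276.18012595 193.31285318]
[277.16546628 180.86476373]
```

View pics/c7.png

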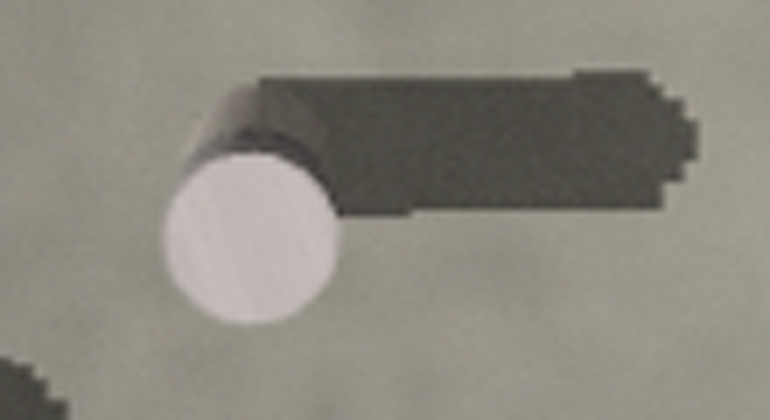

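Request:
jog_arm(
  series=[-0.0005,-0.006,-0.03,0,-0.0005,-0.006,-0.06,0,-0.0005,-0.006,-0.09,0,-0.0005,-0.006,-0.12,0,-0.0005,-0.006,-0.145,0,-0.0005,-0.006,-0.16,0,-0.0005,-0.006,-0.16,0,-0.0005,-0.006,-0.16,0],
)

```text
t: 3.75
eef_pos: [0.6017, -0.2935, 0.0373]
tool_rot: [0.007, 0.707, -0.006, 0.707]
contact_force: [0.9, -0.7, 0.3]
opening: 0.0854
```

```bash
python3 snap.py w3
```

```text
3.75 [ 0.6017 -0.2935  0.0373] [ 0.0069  0.7073 -0.0064  0.7069] [ 0.88 -0.72  0.32] j [-0.05  0.55  0.6   1.61 -0.34  1.09  2.19] 0.034 0.08541934993695509
```

View pics/w3.png

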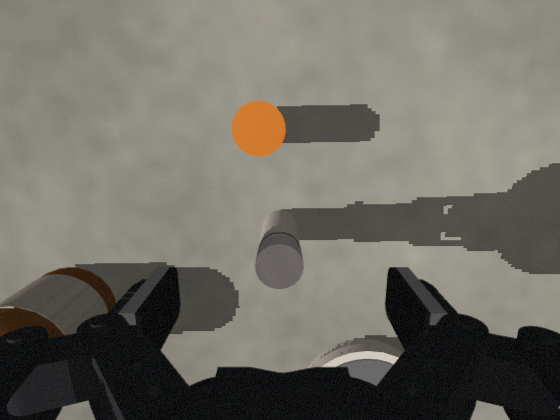

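The cap at (279,262) lies midway between the pads at (165,290) and (400,290). I'll close on it.

Request:
jog_arm(
  series=[0,0,0,0,0,0,0,0,0,0,0,0,0,0,0,0,0,0,0,0,0,0,0,0,0,0,0,0,0,0,0,0],
  hand=1,
  force=30,
)

```text
t: 4.47
eef_pos: [0.6023, -0.2944, 0.0385]
tool_rot: [0.007, 0.707, -0.007, 0.708]
contact_force: [0.6, 0.9, -0.0]
opening: 0.0001
```

```bash
python3 snap.py w4; python3 - <<'E'
from h import *
import pickle
s,w=pickle.load(open('w3.pkl','rb'));print(plane(w,279,263,.065))
E
```

```text
4.4667 [ 0.6023 -0.2944  0.0385] [ 0.0068  0.7066 -0.0069  0.7076] [ 0.62  0.87 -0.04] j [-0.05  0.55  0.6   1.61 -0.34  1.09  2.19] 0.001 0.00014498040409233597
[ 0.59950868 -0.2942046   0.065     ]
```

View pics/w4.png

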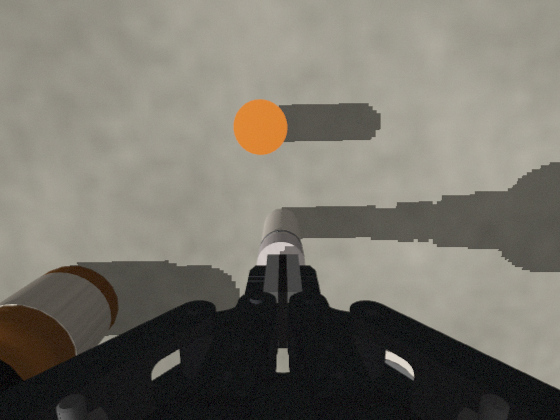

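```bash
python3 - <<'E'
from h import *
import pickle
s,w=pickle.load(open('w4.pkl','rb'));print(proj(w,s['eef_pos']), proj(w,s['eef_pos']+[0,0,.019]),-w['R'].T@w['t'])
print('base',proj(w,[.6014,-.2936,0]),'cap',proj(w,[.6014,-.2936,.065]))
im=cv2.imread('pics/w4.png')
cv2.imwrite('pics/c8.png',cv2.resize(im[190:390,210:360],None,fx=3,fy=3,interpolation=cv2.INTER_CUBIC))
im=ctrl.get_image('side');cv2.imwrite('pics/c9.png',cv2.resize(im[180:320,280:460,::-1],None,fx=4,fy=4,interpolation=cv2.INTER_CUBIC))
E
```

```text
[280.67812744 246.07463164] [280.5126857  260.00243803] [ 0.53578528 -0.29225562  0.21372365]
base [282.07022831 223.46112733] cap [282.02021545 264.51640709]
```

View pics/c8.png

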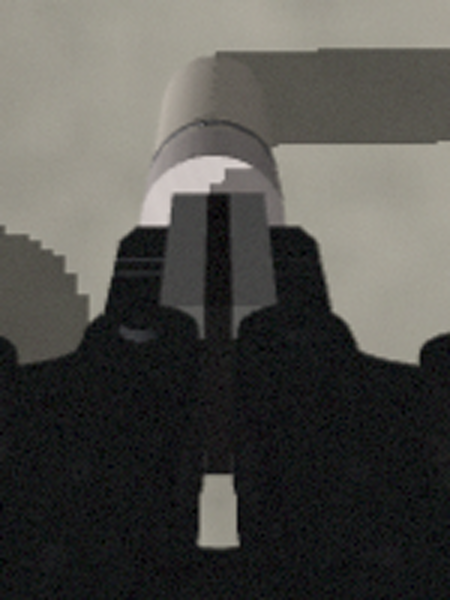

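View pics/c9.png

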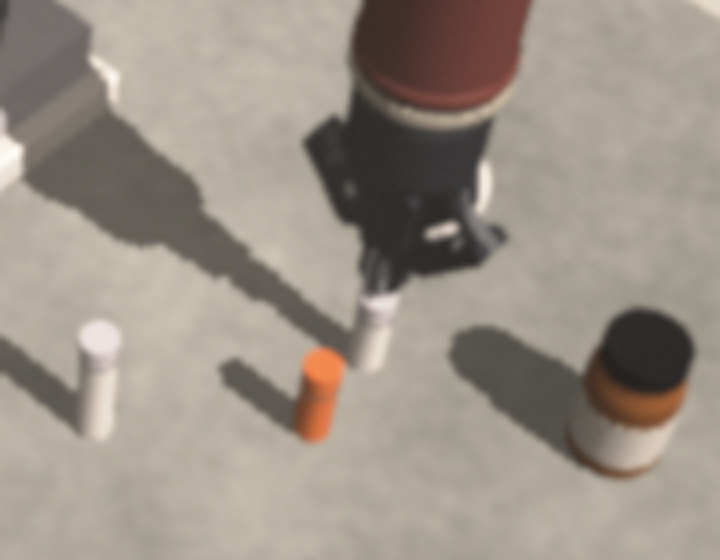

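```bash
python3 - <<'E'
from h import *
import pickle
s,w=pickle.load(open('w4.pkl','rb'))
for v in (254.5,291):
  o,d=ray(w,282,v)
  for x in(.585,.591,.602,.613):print(v,x,(o+d*(x-o[0])/d[0]))
for u,v in((210+140/3,190+225/3),(210+285/3,190+225/3)):print(plane(w,u,v,.065))
E
```

```text
254.5 0.585 [ 0.585      -0.29327612  0.09298354]
254.5 0.591 [ 0.591      -0.29340053  0.07826354]
254.5 0.602 [ 0.602      -0.29362862  0.05127688]
254.5 0.613 [ 0.613      -0.29385671  0.02429021]
291 0.585 [ 0.585      -0.29326042  0.12133933]
291 0.591 [ 0.591      -0.29338292  0.11007632]
291 0.602 [ 0.602      -0.29360751  0.08942747]
291 0.613 [ 0.613      -0.29383209  0.06877862]
[ 0.60141629 -0.3053949   0.065     ]
[ 0.60184886 -0.28291819  0.065     ]
```

```bash
python3 - <<'E'
from h import *
c=ctrl.calibration('side');s=ctrl.get_state()
e=s['eef_pos'];print(e)
for dz in(0,.019,.03,.04):
  p=proj(c,e+[0,0,dz]);print(dz,p,(p-[280,180]+.5)*4)
for z in (0,.065):
  p=proj(c,[.6014,-.294,z]);print('vial',z,(p-[280,180]+.5)*4)
im=ctrl.get_image('side');cv2.imwrite('pics/c10.png',cv2.resize(im[220:285,345:405,::-1],None,fx=9,fy=9,interpolation=cv2.INTER_CUBIC))
E
```

```text
[ 0.6023298  -0.29430409  0.03846145]
0 [373.35050276 259.34105981] [375.40201105 319.36423924]
0.019 [374.44136467 254.56947595] [379.76545867 300.27790381]
0.03 [375.0840766  251.75816329] [382.3363064  289.03265317]
0.04 [375.67563051 249.17062303] [384.70252205 278.68249211]
vial 0 [365.51796321 357.37383211]
vial 0.065 [380.13758673 293.22585599]
```

View pics/c10.png

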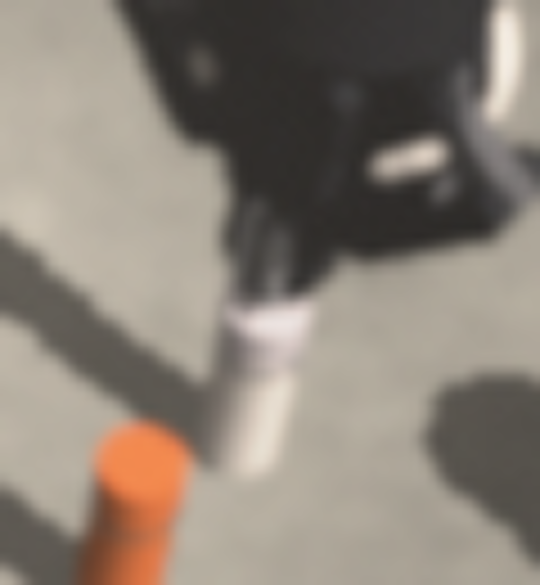

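The gripper shut on nothing. Both views put the real fingertips about 28 mm above the reported TCP, just over the cap, and the vial hasn't moved. I'll open, go 27 mm lower and check before closing.

Request:
jog_arm(
  series=[0,0,0.005,0,0,0,0.005,0,0,0,0.005,0,0,0,0.005,0,0,0,0.005,0,-0.001,0,0.005,0,-0.001,0,-0.01,0,-0.001,0,-0.02,0,-0.001,0,-0.027,0,-0.001,0,-0.027,0],
  hand=-1,
)

```text
t: 5.45
eef_pos: [0.5998, -0.2935, 0.0087]
tool_rot: [0.007, 0.708, -0.006, 0.706]
contact_force: [-0.4, 0.9, 0.2]
opening: 0.0855
```

```bash
python3 snap.py w5;  python3 - <<'E'
from h import *
im=ctrl.get_image('side');cv2.imwrite('pics/c11.png',cv2.resize(im[200:290,325:425,::-1],None,fx=6,fy=6,interpolation=cv2.INTER_CUBIC))
E
```

```text
5.45 [ 0.5998 -0.2935  0.0087] [ 0.0073  0.7079 -0.0064  0.7063] [-0.36  0.94  0.19] j [-0.04  0.58  0.59  1.63 -0.36  1.04  2.21] 0.026 0.08553755603753127
```

View pics/w5.png

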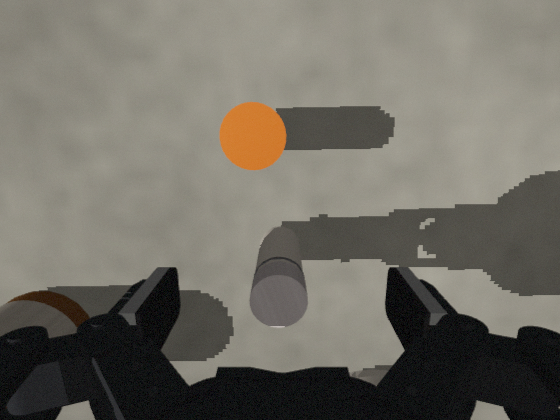

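View pics/c11.png

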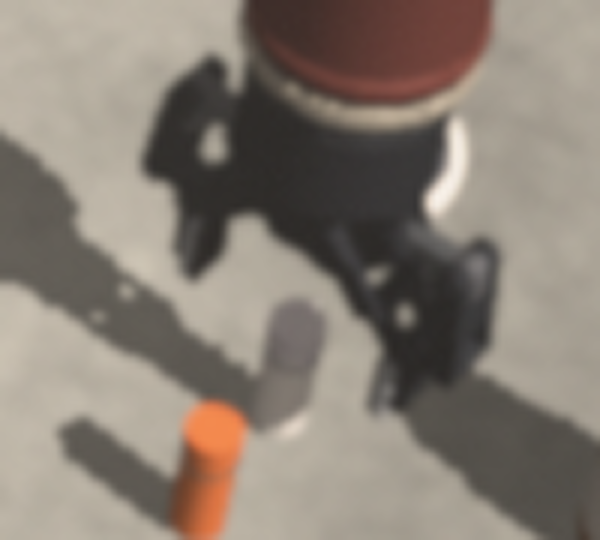

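The tips now straddle the upper part of the vial: (190,275) and (385,408) in the crop, with the cap at (297,312). I'll close.

Request:
jog_arm(
  series=[0,0,0,0,0,0,0,0,0,0,0,0,0,0,0,0,0,0,0,0,0,0,0,0,0,0,0,0],
  hand=1,
  force=30,
)

```text
t: 6.13
eef_pos: [0.6011, -0.2942, 0.0111]
tool_rot: [0.007, 0.707, -0.007, 0.707]
contact_force: [-0.7, -0.1, 2.1]
opening: 0.0205
```

```bash
python3 snap.py w6;  python3 - <<'E'
from h import *
im=ctrl.get_image('side');cv2.imwrite('pics/c12.png',cv2.resize(im[200:290,325:425,::-1],None,fx=6,fy=6,interpolation=cv2.INTER_CUBIC))
E
```

```text
6.1333 [ 0.6011 -0.2942  0.0111] [ 0.0069  0.7069 -0.0068  0.7073] [-0.67 -0.14  2.07] j [-0.04  0.58  0.59  1.63 -0.36  1.04  2.21] 0.002 0.020504483704343785
```

View pics/w6.png

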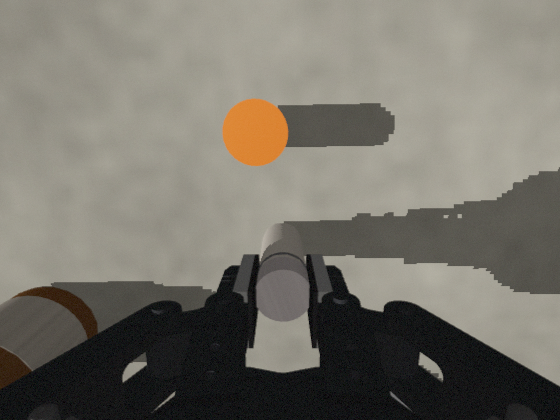

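View pics/c12.png

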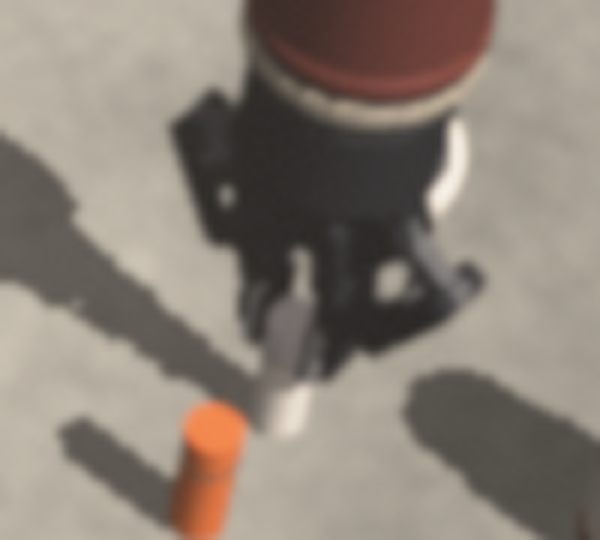

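The vial is gripped (opening 20.5 mm, cap at (283,288) between the pads). I'll lift it and carry it high over to the front free well.

Request:
jog_arm(
  series=[0,0,0.04,0,0,0,0.08,0,0,0,0.12,0,0,0,0.16,0,0,0.02,0.18,0,-0.046,0.455,0.18,0,-0.046,0.455,0.18,0,-0.046,0.455,0.18,0,-0.046,0.455,0.18,0,-0.046,0.455,0.18,0,-0.046,0.455,0.18,0,-0.046,0.455,0.18,0,-0.046,0.455,0.18,0,-0.046,0.455,0.18,0,-0.046,0.455,0.18,0,-0.046,0.455,0.18,0,-0.046,0.455,0.18,0,-0.046,0.455,0.18,0,-0.046,0.455,0.18,0,-0.046,0.455,0.18,0],
)

```text
t: 7.9
eef_pos: [0.5555, 0.1589, 0.1911]
tool_rot: [0.008, 0.707, -0.008, 0.707]
contact_force: [0.0, -0.6, -0.5]
opening: 0.0208
```

```bash
python3 snap.py w7
```

```text
7.9 [0.5555 0.1589 0.1911] [ 0.0076  0.7068 -0.0079  0.7073] [ 0.01 -0.56 -0.46] j [-0.75  0.2   0.45  1.68 -0.09  1.29  1.27] 0.006 0.02075024940013186
```

View pics/w7.png

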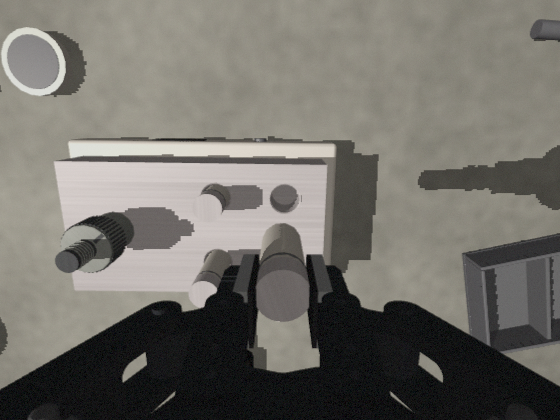

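```bash
python3 - <<'E'
from h import *
im=cv2.imread('pics/w7.png')
cv2.imwrite('pics/c13.png',cv2.resize(im[175:335,220:345],None,fx=4.5,fy=4.5,interpolation=cv2.INTER_CUBIC)[:600])
cv2.imwrite('pics/c13.png',cv2.resize(im[175:325,220:345],None,fx=4,fy=4,interpolation=cv2.INTER_CUBIC))
E
```

View pics/c13.png

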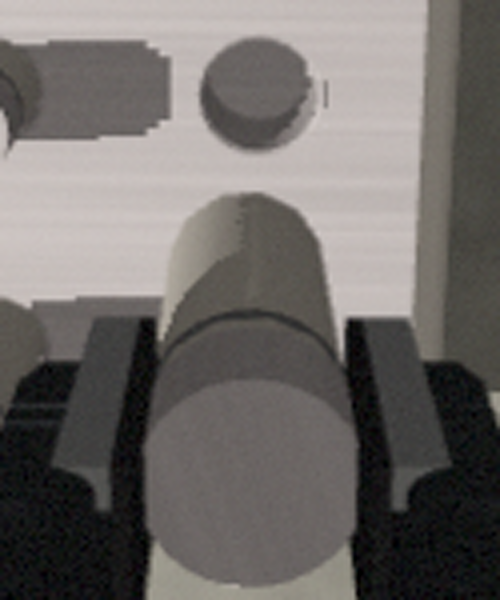

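```bash
python3 - <<'E'
from h import *
import pickle
np.set_printoptions(precision=4,suppress=True)
s,w=pickle.load(open('w7.pkl','rb'))
B=lambda x,y:(220+(x+.5)/4-.5,175+(y+.5)/4-.5)
print('well',plane(w,*B(258.5,94.5),.075),'eef',s['eef_pos'],'cam',-w['R'].T@w['t'])
for z in(.240,.245,.25):print('cap',plane(w,*B(251.5,482),z),'foot',plane(w,*B(248,268),z-.065))
# predicted with vial axis at (x,y)
from scipy.spatial.transform import Rotation as R
print(R.from_quat(s['tool_rot']).as_matrix())
E
```

```text
well [0.5556 0.1614 0.075 ] eef [0.5555 0.1589 0.1911] cam [0.4891 0.1612 0.3664]
cap [0.5581 0.1598 0.24  ] foot [0.5588 0.1593 0.175 ]
cap [0.5554 0.1598 0.245 ] foot [0.557  0.1593 0.18  ]
cap [0.5527 0.1599 0.25  ] foot [0.5552 0.1594 0.185 ]
[[ 0.0007  0.0219  0.9998]
 [-0.0004  0.9998 -0.0219]
 [-1.     -0.0004  0.0007]]
```

Well centre (0.5556, 0.1614), vial about (0.556, 0.1596), so it needs +2 mm in y. I'll lower to just above the mouth and look again.

Request:
jog_arm(
  series=[0,0.002,-0.03,0,0,0.002,-0.06,0,0,0.002,-0.085,0,0,0.002,-0.095,0,0,0.002,-0.095,0,0,0.002,-0.095,0],
)

```text
t: 8.45
eef_pos: [0.5559, 0.1603, 0.0968]
tool_rot: [0.008, 0.707, -0.008, 0.707]
contact_force: [0.5, -0.3, 0.1]
opening: 0.0207
```

```bash
python3 snap.py w8; python3 - <<'E'
from h import *
im=cv2.imread('pics/w8.png')
cv2.imwrite('pics/c14.png',cv2.resize(im[175:325,200:365],None,fx=4,fy=4,interpolation=cv2.INTER_CUBIC))
im=ctrl.get_image('side');cv2.imwrite('pics/c15.png',cv2.resize(im[120:210,200:300,::-1],None,fx=6,fy=6,interpolation=cv2.INTER_CUBIC))
E
```

```text
8.45 [0.5559 0.1603 0.0968] [ 0.008   0.7067 -0.0083  0.7074] [ 0.47 -0.31  0.1 ] j [-0.73  0.28  0.44  1.79 -0.13  1.11  1.3 ] 0.027 0.02067364632599258
```

View pics/c14.png

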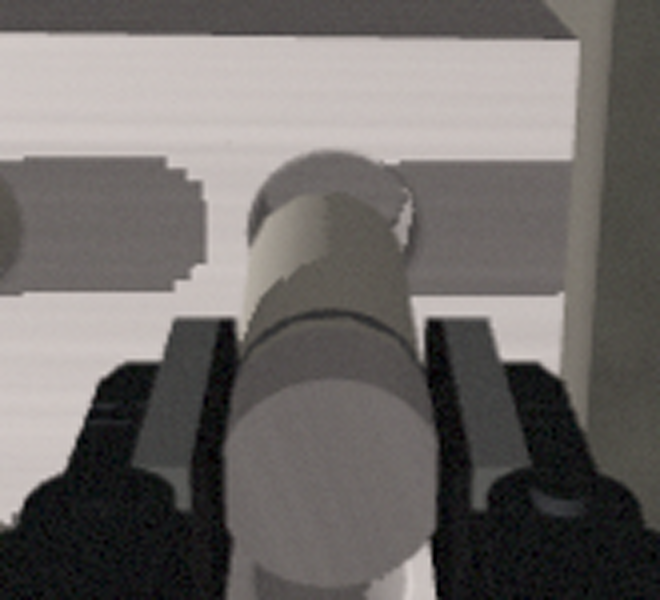

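View pics/c15.png

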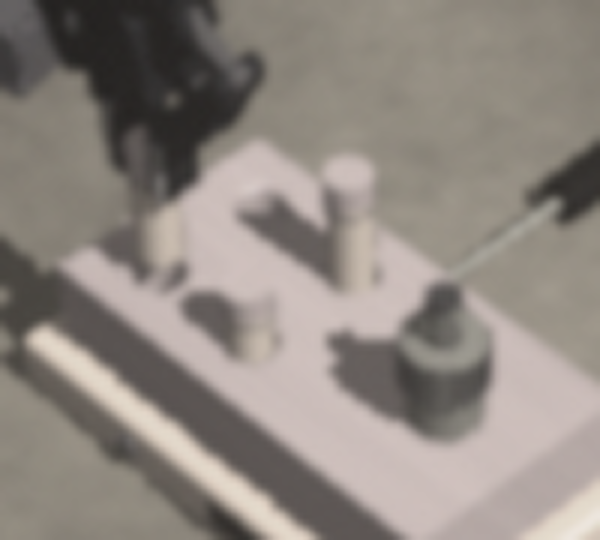

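```bash
python3 - <<'E'
from h import *
import pickle
np.set_printoptions(precision=4,suppress=True)
s,w=pickle.load(open('w8.pkl','rb'))
B=lambda x,y:(200+(x+.5)/4-.5,175+(y+.5)/4-.5)
I=lambda u,v:((u-200+.5)*4-.5,(v-175+.5)*4-.5)
th=np.linspace(0,2*np.pi,73)
def circ(c,r,z):
    q=np.array([I(*proj(w,[c[0]+r*np.cos(t),c[1]+r*np.sin(t),z])) for t in th]);return q[:,0].min(),q[:,0].max(),q[:,1].min(),q[:,1].max()
print('well',circ((.5556,.1614),.0125,.075))
for z in(.083,.086,.089):print('foot',circ((.5559,.1608),.011,z),'cap',circ((.5559,.1608),.011,z+.065))
E
```

```text
well (np.float64(249.20577801826994), np.float64(415.7842161481303), np.float64(151.21114356865849), np.float64(309.413500530668))
foot (np.float64(252.36226510457323), np.float64(404.5402082668527), np.float64(178.24511462512635), np.float64(322.1915547455029)) cap (np.float64(216.5868280622111), np.float64(438.214266781516), np.float64(366.5446930638077), np.float64(566.951139693286))
foot (np.float64(251.21202159631412), np.float64(405.6229193708041), np.float64(184.2606850751854), np.float64(330.1125268179444)) cap (np.float64(214.12681043608018), np.float64(440.5267110544371), np.float64(379.5675360476366), np.float64(583.6389868989102))
foot (np.float64(250.02753152220316), np.float64(406.73788945852516), np.float64(190.45816246889433), np.float64(338.2659169087915)) cap (np.float64(211.5584681530595), np.float64(442.9408917661897), np.float64(393.17603964089585), np.float64(601.044671837037))
```

```bash
python3 - <<'E'
from h import *
import pickle
np.set_printoptions(precision=4,suppress=True)
th=np.linspace(0,2*np.pi,73)
im={}
for n in('w5','w6'):
    s,w=pickle.load(open(n+'.pkl','rb'));a=cv2.imread(f'pics/{n}.png')
    cv2.imwrite(f'pics/c16{n}.png',cv2.resize(a[205:335,220:345],None,fx=4,fy=4,interpolation=cv2.INTER_CUBIC))
    I=lambda u,v:((u-220+.5)*4-.5,(v-205+.5)*4-.5)
    def circ(c,r,z):
        q=np.array([I(*proj(w,[c[0]+r*np.cos(t),c[1]+r*np.sin(t),z])) for t in th]);return np.round([q[:,0].min(),q[:,0].max(),q[:,1].min(),q[:,1].max()],1)
    print(n,'foot',circ((.6013,-.294),.011,0),'cap',circ((.6013,-.294),.011,.065))
a=np.hstack([cv2.imread('pics/c16w5.png')[:,:395],cv2.imread('pics/c16w6.png')[:,:400]]);cv2.imwrite('pics/c16.png',a)
E
```

```text
w5 foot [163.2 318.9  79.4 226.2] cap [122.8 352.1 282.4 488.4]
w6 foot [169.3 323.5  65.3 210.9] cap [131.8 357.7 260.4 464.1]
```

View pics/c16.png

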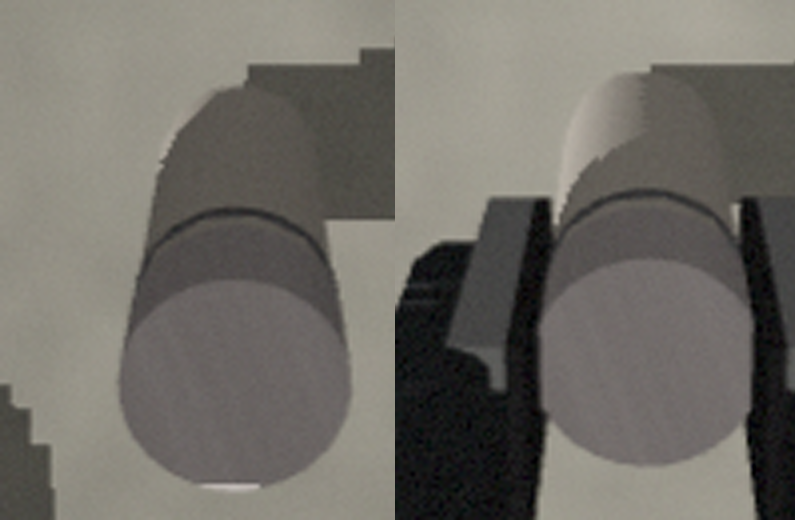

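Checked against the free-standing vial's images, the held vial is vertical and within about 0.5 mm of the well centre. I'll insert it gently.

Request:
jog_arm(
  series=[-0.0004,0.0002,-0.006,0,-0.0004,0.0002,-0.012,0,-0.0004,0.0002,-0.018,0,-0.0004,0.0002,-0.022,0,-0.0004,0.0002,-0.022,0],
)

```text
t: 8.97
eef_pos: [0.5556, 0.161, 0.0748]
tool_rot: [0.008, 0.707, -0.008, 0.708]
contact_force: [-0.8, -0.3, -0.8]
opening: 0.0208
```

Request:
jog_arm(
  series=[0,0,-0.006,0,0,0,-0.012,0,0,0,-0.016,0,0,0,-0.018,0,0,0,-0.019,0,0,0,-0.019,0],
)

```text
t: 9.47
eef_pos: [0.5558, 0.1609, 0.056]
tool_rot: [0.008, 0.706, -0.008, 0.708]
contact_force: [-0.8, 0.5, 2.0]
opening: 0.0208
```

```bash
python3 snap.py w9
```

```text
9.4667 [0.5558 0.1609 0.056 ] [ 0.008   0.7064 -0.008   0.7077] [-0.85  0.48  1.99] j [-0.72  0.32  0.43  1.83 -0.15  1.03  1.32] 0.003 0.020812146927846845
```

View pics/w9.png

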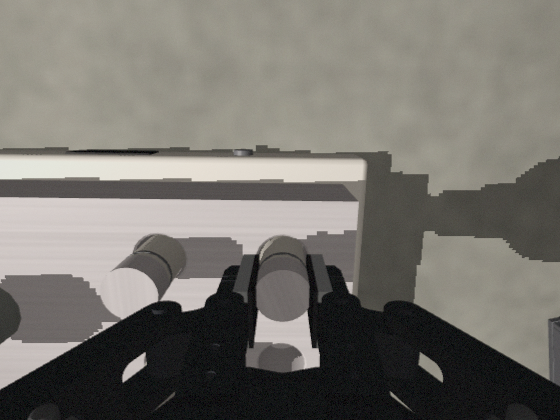

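Contact of +2 N at TCP 0.056, so the foot is at 0.045 and bottomed out. I'll open halfway and rise.

Request:
jog_arm(
  series=[0,0,0,0,0,0,0,0,0,0,0,0,0,0,0,0,0,0,0.02,0,0,0,0.05,0,0,0,0.09,0,0,0,0.125,0,0,0,0.14,0,0,0,0.14,0],
  hand=0,
)

```text
t: 10.35
eef_pos: [0.558, 0.1615, 0.2006]
tool_rot: [0.009, 0.704, -0.007, 0.71]
contact_force: [0.8, 0.9, 0.2]
opening: 0.0429
```

```bash
python3 snap.py w10
```

```text
10.35 [0.558  0.1615 0.2006] [ 0.0092  0.7042 -0.0069  0.7099] [0.78 0.87 0.17] j [-0.75  0.19  0.45  1.66 -0.09  1.3   1.27] 0.075 0.04291314014682221
```

View pics/w10.png

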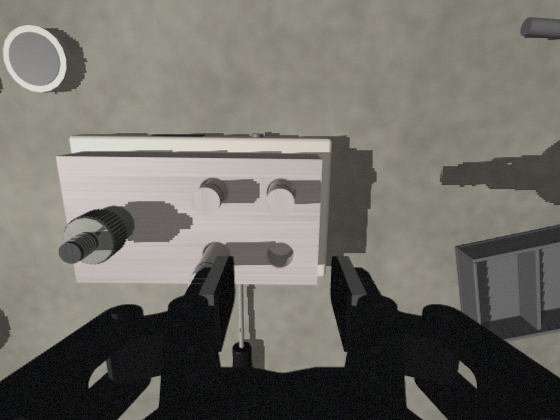

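The short vial stands in the front well, cap at (280,193), beside racked_short at (212,195). Next is the long vial.

Request:
jog_arm(
  series=[-0.106,-0.37,0,0,-0.106,-0.37,0,0,-0.106,-0.37,0,0,-0.106,-0.37,0,0,-0.106,-0.37,0,0,-0.106,-0.37,0,0,-0.106,-0.37,0,0,-0.106,-0.37,0,0,-0.106,-0.37,0,0,-0.106,-0.37,0,0,-0.106,-0.37,0,0,-0.106,-0.37,-0.03,0,-0.106,-0.37,-0.06,0,-0.106,-0.37,-0.08,0,-0.106,-0.37,-0.08,0,-0.106,-0.37,-0.08,0],
  hand=-1,
)

```text
t: 11.73
eef_pos: [0.4501, -0.2075, 0.1169]
tool_rot: [0.008, 0.706, -0.007, 0.708]
contact_force: [0.4, 0.2, -0.2]
opening: 0.0857
```

```bash
python3 snap.py w11
```

```text
11.7333 [ 0.4501 -0.2075  0.1169] [ 0.0083  0.7065 -0.0069  0.7077] [ 0.35  0.23 -0.2 ] j [-0.39  0.08  0.78  1.97 -0.06  1.12  1.96] 0.047 0.08572130108364245
```

View pics/w11.png

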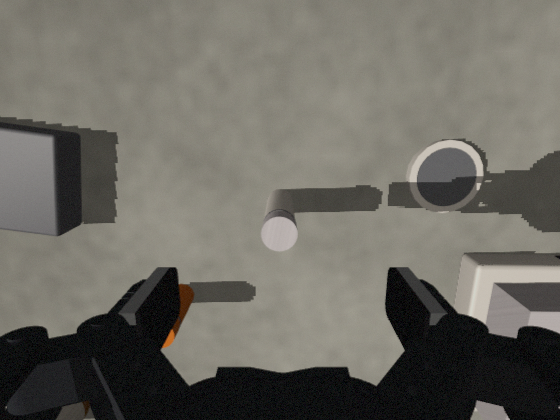

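```bash
python3 - <<'E'
from h import *
import pickle
s,w=pickle.load(open('w11.pkl','rb'));print(plane(w,279,233,.09),s['eef_pos'])
E
```

```text
[ 0.45177153 -0.20870223  0.09      ] [ 0.45010811 -0.20752328  0.1169078 ]
```

Request:
jog_arm(
  series=[0.002,-0.001,-0.03,0,0.002,-0.001,-0.06,0,0.002,-0.001,-0.075,0,0.002,-0.001,-0.081,0,0.002,-0.001,-0.081,0,0.002,-0.001,-0.081,0],
)

```text
t: 12.28
eef_pos: [0.4542, -0.2093, 0.0385]
tool_rot: [0.008, 0.705, -0.007, 0.709]
contact_force: [0.7, -0.4, 0.5]
opening: 0.0854
```

```bash
python3 snap.py w12
```

```text
12.2833 [ 0.4542 -0.2093  0.0385] [ 0.0081  0.705  -0.0071  0.7091] [ 0.74 -0.38  0.54] j [-0.34  0.22  0.77  2.04 -0.19  0.95  2.07] 0.014 0.08539072755760672
```

View pics/w12.png

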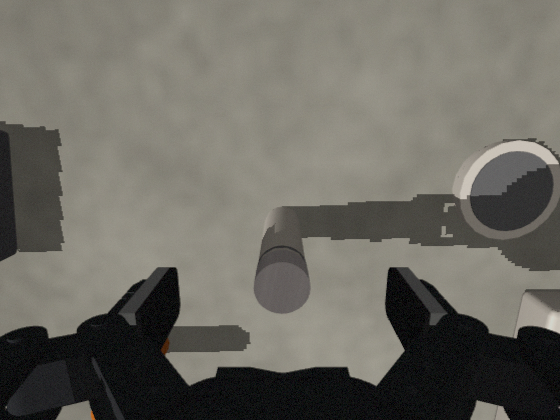

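The cap at (282,285) is centred between the pads. I'll close while going 3 mm lower.

Request:
jog_arm(
  series=[-0.001,0.0005,-0.003,0,-0.001,0.0005,-0.003,0,-0.001,0.0005,-0.003,0,-0.001,0.0005,-0.003,0,-0.001,0.0005,-0.003,0,-0.001,0.0005,-0.003,0,-0.001,0.0005,-0.003,0],
  hand=1,
  force=30,
)

```text
t: 12.92
eef_pos: [0.4537, -0.209, 0.0361]
tool_rot: [0.008, 0.705, -0.007, 0.71]
contact_force: [0.1, 0.9, 3.3]
opening: 0.0211
```

```bash
python3 snap.py w13
```

```text
12.9167 [ 0.4537 -0.209   0.0361] [ 0.0081  0.7046 -0.0072  0.7096] [0.06 0.91 3.28] j [-0.34  0.22  0.77  2.04 -0.19  0.94  2.07] 0.002 0.021086094591333326
```

View pics/w13.png

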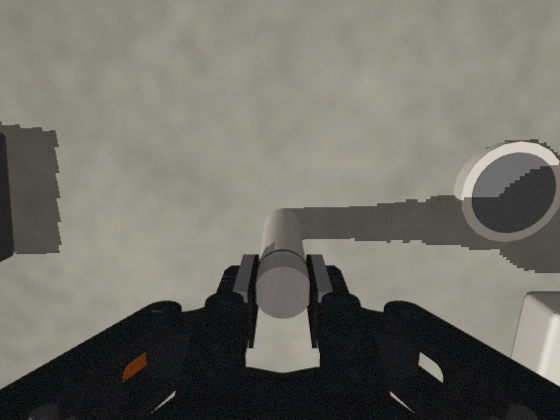

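Request:
jog_arm(
  series=[0,0,0.04,0,0,0,0.08,0,0,0,0.12,0,0,0,0.15,0,0.01,0.02,0.17,0,0.163,0.369,0.17,0,0.163,0.369,0.17,0,0.163,0.369,0.17,0,0.163,0.369,0.17,0,0.163,0.369,0.17,0,0.163,0.369,0.17,0,0.163,0.369,0.17,0,0.163,0.369,0.17,0,0.163,0.369,0.17,0,0.163,0.369,0.17,0,0.163,0.369,0.17,0,0.163,0.369,0.17,0,0.163,0.369,0.17,0,0.163,0.369,0.17,0,0.163,0.369,0.17,0],
)

```text
t: 14.63
eef_pos: [0.6167, 0.1586, 0.2065]
tool_rot: [0.009, 0.704, -0.008, 0.71]
contact_force: [0.5, 1.2, -0.8]
opening: 0.0205
```

```bash
python3 snap.py w14; python3 - <<'E'
from h import *
im=cv2.imread('pics/w14.png')
cv2.imwrite('pics/c17.png',cv2.resize(im[145:325,205:365],None,fx=3.3,fy=3.3,interpolation=cv2.INTER_CUBIC))
E
```

```text
14.6333 [0.6167 0.1586 0.2065] [ 0.0089  0.7044 -0.0078  0.7097] [ 0.48  1.16 -0.76] j [-0.73  0.32  0.52  1.52 -0.16  1.34  1.35] 0.004 0.020524325655659422
```

View pics/c17.png

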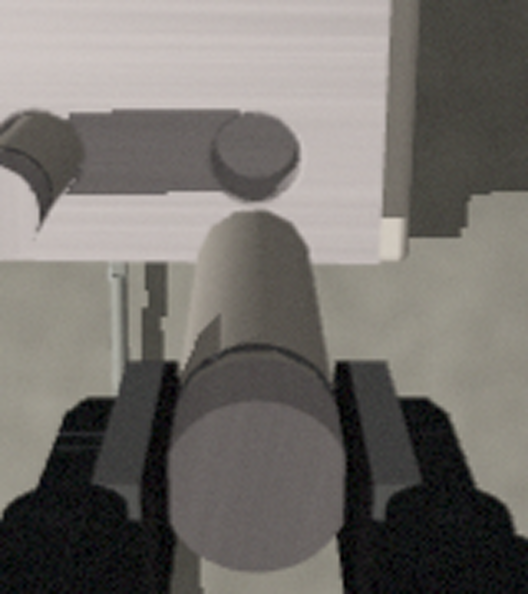

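```bash
cat > meas.py <<'E'
import sys,pickle
from h import *
np.set_printoptions(precision=4,suppress=True)
# args: snap x0 y0 f wellx welly capx capy footoff L
n=sys.argv[1];x0,y0,f,wx,wy,cx,cy,off,L=map(float,sys.argv[2:])
s,w=pickle.load(open(n+'.pkl','rb'))
B=lambda x,y:(x0+(x+.5)/f-.5,y0+(y+.5)/f-.5)
foot=s['eef_pos'][2]-off
print('foot z',foot,'well',plane(w,*B(wx,wy),.075),'cap',plane(w,*B(cx,cy),foot+L))
def circ(c,r,z):
    q=np.array([proj(w,[c[0]+r*np.cos(t),c[1]+r*np.sin(t),z]) for t in np.linspace(0,2*np.pi,73)]);q=(q-[x0,y0]+.5)*f-.5;return np.r_[q.min(0),q.max(0)]
c=plane(w,*B(cx,cy),foot+L)[:2]
print('pred cap',circ(c,.011,foot+L),'pred foot if vertical',circ(c,.011,foot))
E
python3 meas.py w14 205 145 3.3 255 155 257.5 485.5 .0361 .09
```

```text
foot z 0.1703691892013619 well [0.615  0.1595 0.075 ] cap [0.6148 0.1596 0.2604]
pred cap [164.009  399.343  351.0473 567.8997] pred foot if vertical [199.226  202.7947 312.9097 311.3916]
```

Aligned: well (0.6150, 0.1595), vial (0.6148, 0.1596). I'll lower to just above the mouth.

Request:
jog_arm(
  series=[0,0,-0.03,0,0,0,-0.06,0,0,0,-0.08,0,0,0,-0.085,0,0,0,-0.085,0,0,0,-0.085,0],
)

```text
t: 15.18
eef_pos: [0.6172, 0.1588, 0.1227]
tool_rot: [0.009, 0.704, -0.008, 0.71]
contact_force: [-0.3, 0.3, 0.5]
opening: 0.0204
```

```bash
python3 snap.py w15; python3 - <<'E'
from h import *
im=cv2.imread('pics/w15.png')
cv2.imwrite('pics/c18.png',cv2.resize(im[175:325,200:365],None,fx=4,fy=4,interpolation=cv2.INTER_CUBIC))
E
```

```text
15.1833 [0.6172 0.1588 0.1227] [ 0.0091  0.704  -0.0076  0.7101] [-0.28  0.3   0.49] j [-0.72  0.38  0.51  1.62 -0.19  1.18  1.38] 0.02 0.020350004546322124
```

View pics/c18.png

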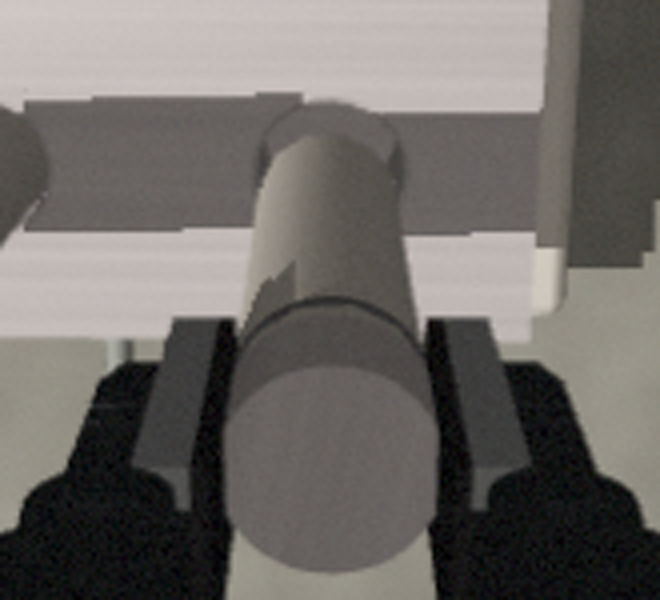

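```bash
python3 meas.py w15 200 175 4 331 170 331 470 .0361 .09; python3 - <<'E'
from h import *
import pickle
s,w=pickle.load(open('w15.pkl','rb'))
q=np.array([proj(w,[.6150+.0125*np.cos(t),.1595+.0125*np.sin(t),.075]) for t in np.linspace(0,6.283,73)]);q=(q-[200,175]+.5)*4-.5;print(q.min(0),q.max(0))
E
```

```text
foot z 0.08661130370795217 well [0.6151 0.1598 0.075 ] cap [0.6154 0.1595 0.1766]
pred cap [217.7064 365.6902 444.3497 569.744 ] pred foot if vertical [260.571  126.2369 398.3595 257.805 ]
[254.63115762  97.15189791] [403.74830817 240.22443698]
```

Request:
jog_arm(
  series=[-0.0008,0.0002,-0.006,0,-0.0008,0.0002,-0.012,0,-0.0008,0.0002,-0.018,0,-0.0008,0.0002,-0.022,0,-0.0008,0.0002,-0.022,0],
)

```text
t: 15.65
eef_pos: [0.6161, 0.159, 0.1]
tool_rot: [0.009, 0.704, -0.008, 0.71]
contact_force: [-0.3, 0.7, -0.7]
opening: 0.0203
```

Request:
jog_arm(
  series=[0,0,-0.006,0,0,0,-0.012,0,0,0,-0.016,0,0,0,-0.018,0,0,0,-0.019,0,0,0,-0.0195,0,0,0,-0.0195,0],
)

```text
t: 16.23
eef_pos: [0.6165, 0.159, 0.0812]
tool_rot: [0.009, 0.704, -0.008, 0.71]
contact_force: [-0.4, -0.3, 3.9]
opening: 0.0207
```

```bash
python3 snap.py w16
```

```text
16.2333 [0.6165 0.159  0.0812] [ 0.0091  0.704  -0.0075  0.7101] [-0.38 -0.28  3.92] j [-0.71  0.41  0.49  1.67 -0.21  1.11  1.39] 0.002 0.020664842602993828
```

View pics/w16.png

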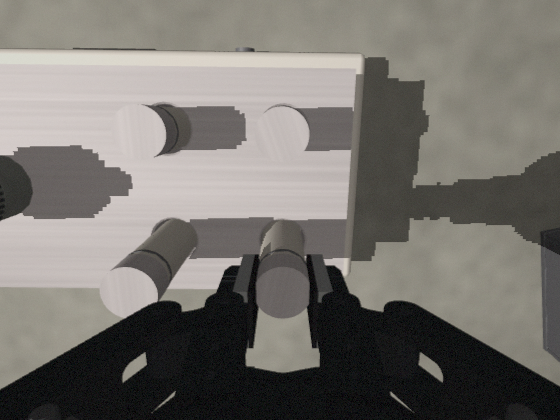

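The long vial is bottomed too (+3.9 N, TCP 45 mm above its bench grasp height). I'll release it, rise, and move over the nut.

Request:
jog_arm(
  series=[0,0,0,0,0,0,0,0,0,0,0,0,0,0,0,0,0,0,0.02,0,0,0,0.05,0,0,0,0.09,0,0,0,0.12,0,-0.02,-0.02,0.13,0,-0.036,-0.06,0.13,0,-0.036,-0.1,0.13,0,-0.036,-0.13,0.13,0,-0.036,-0.15,0.13,0,-0.036,-0.15,0.13,0,-0.036,-0.15,0.13,0,-0.036,-0.15,0.13,0],
  hand=0,
)

```text
t: 17.62
eef_pos: [0.5805, 0.01, 0.211]
tool_rot: [0.009, 0.704, -0.007, 0.71]
contact_force: [-0.5, -0.1, -1.3]
opening: 0.0426
```

```bash
python3 snap.py w17; python3 - <<'E'
from h import *
im=ctrl.get_image('side');cv2.imwrite('pics/c19.png',cv2.resize(im[120:230,195:325,::-1],None,fx=5,fy=5,interpolation=cv2.INTER_CUBIC))
im=ctrl.get_image('top');cv2.imwrite('pics/t2.png',im[:,:,::-1])
E
```

```text
17.6167 [0.5805 0.01   0.211 ] [ 0.009   0.7041 -0.0071  0.71  ] [-0.52 -0.12 -1.28] j [-0.61  0.19  0.6   1.65 -0.11  1.32  1.56] 0.016 0.042643943627751486
```

View pics/w17.png

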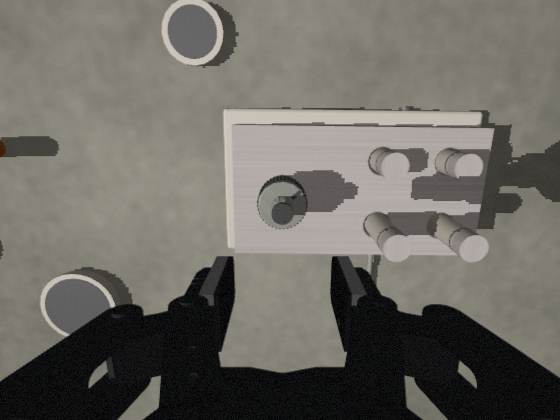

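View pics/c19.png

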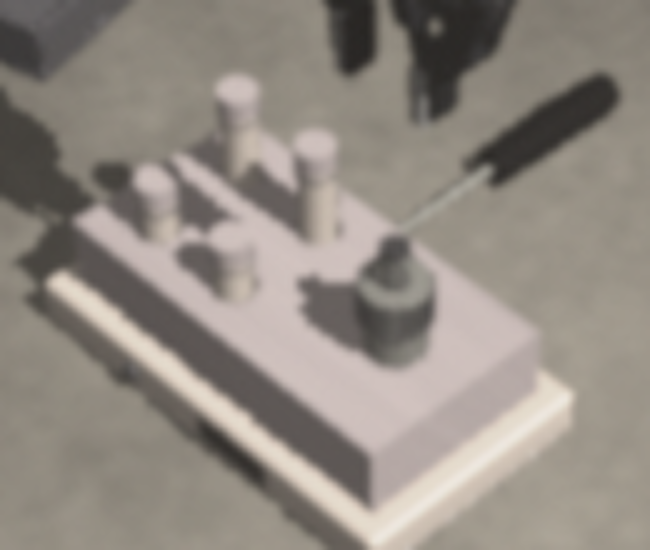

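Both pairs stand level, two long in the rear row and two short in the front. Now the nut, at (282,202).

```bash
python3 - <<'E'
from h import *
import pickle
np.set_printoptions(precision=4,suppress=True)
im=cv2.imread('pics/w17.png')
cv2.imwrite('pics/c20.png',cv2.resize(im[165:240,240:325],None,fx=7.5,fy=7.5,interpolation=cv2.INTER_CUBIC))
s,w=pickle.load(open('w17.pkl','rb'))
def circ(c,r,z):
    q=np.array([proj(w,[c[0]+r*np.cos(t),c[1]+r*np.sin(t),z]) for t in np.linspace(0,2*np.pi,73)]);q=(q-[240,165]+.5)*7.5-.5;return np.r_[q.min(0),q.max(0)]
print('top',circ((.5802,.0098),.0195,.1233),'stud',circ((.5802,.0098),.008,.147))
E
```

```text
top [120.8964 119.0037 494.2552 480.8498] stud [223.5089 284.0353 390.7556 444.9877]
```

View pics/c20.png

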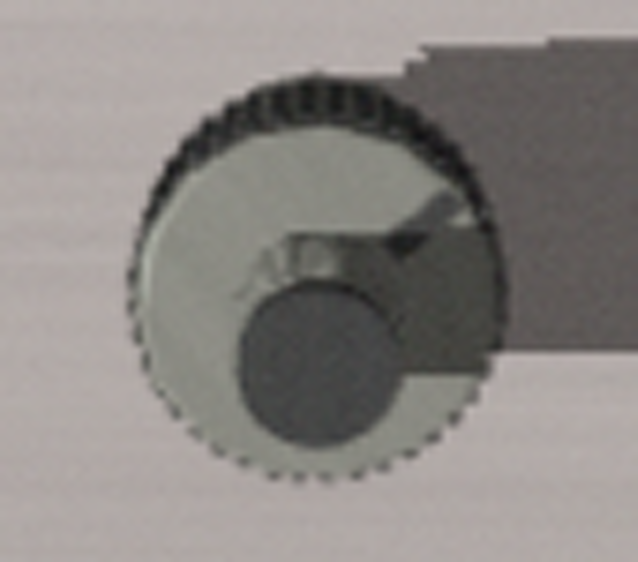

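The index line points to about 127° in world yaw. I'll open to about 64 mm and lower around the nut.

Request:
jog_arm(
  series=[0,0,0,0,0,0,0,0,0,0,-0.03,0,0,0,-0.06,0,0,0,-0.09,0,0,0,-0.12,0,0,0,-0.135,0,0,0,-0.145,0,0,0,-0.145,0,0,0,-0.145,0],
  hand=-0.5,
)

```text
t: 18.6
eef_pos: [0.5808, 0.0106, 0.0663]
tool_rot: [0.008, 0.704, -0.007, 0.71]
contact_force: [-0.0, 0.6, 0.2]
opening: 0.064
```

```bash
python3 snap.py w18; python3 - <<'E'
from h import *
im=ctrl.get_image('side');cv2.imwrite('pics/c21.png',cv2.resize(im[130:230,220:330,::-1],None,fx=6,fy=6,interpolation=cv2.INTER_CUBIC))
E
```

```text
18.6 [0.5808 0.0106 0.0663] [ 0.0082  0.7041 -0.0067  0.71  ] [-0.    0.55  0.22] j [-0.57  0.33  0.57  1.82 -0.2   1.04  1.63] 0.022 0.06400357230958292
```

View pics/w18.png

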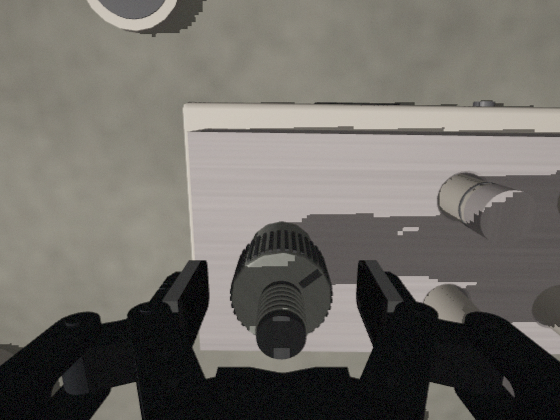

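View pics/c21.png

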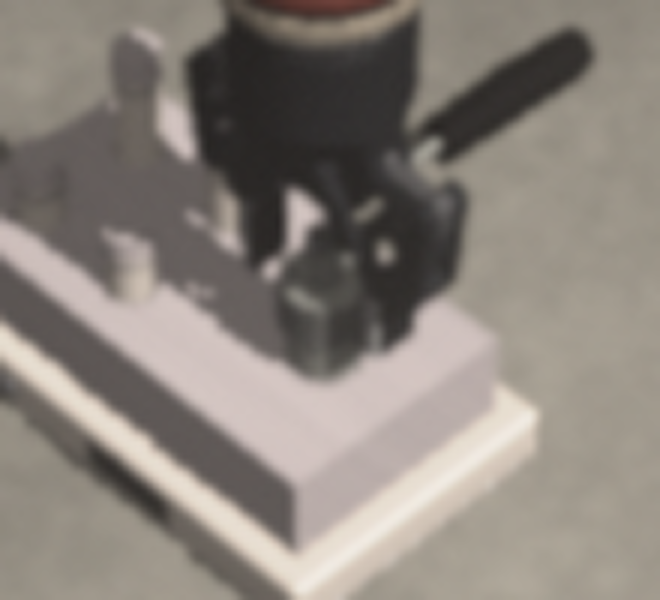

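Request:
jog_arm(
  series=[-0.0005,0,-0.007,0,-0.0005,0,-0.007,0],
)

```text
t: 18.87
eef_pos: [0.5814, 0.0108, 0.0605]
tool_rot: [0.009, 0.703, -0.006, 0.711]
contact_force: [0.4, 0.8, 0.3]
opening: 0.0638
```

Request:
jog_arm(
  series=[0,0,0,0,0,0,0,0,0,0,0,0,0,0,0,0,0,0,0,0,0,0,0,0],
  hand=1,
  force=27,
)

```text
t: 19.37
eef_pos: [0.5817, 0.0102, 0.061]
tool_rot: [0.009, 0.703, -0.007, 0.711]
contact_force: [-2.1, -2.8, 5.9]
opening: 0.0379
```

```bash
python3 snap.py w19; python3 - <<'E'
from h import *
im=ctrl.get_image('side');cv2.imwrite('pics/c22.png',cv2.resize(im[130:230,220:330,::-1],None,fx=6,fy=6,interpolation=cv2.INTER_CUBIC))
E
```

```text
19.3667 [0.5817 0.0102 0.061 ] [ 0.0086  0.7028 -0.0066  0.7113] [-2.09 -2.84  5.89] j [-0.57  0.33  0.57  1.83 -0.21  1.03  1.63] 0.001 0.03786751754014961
```

View pics/w19.png

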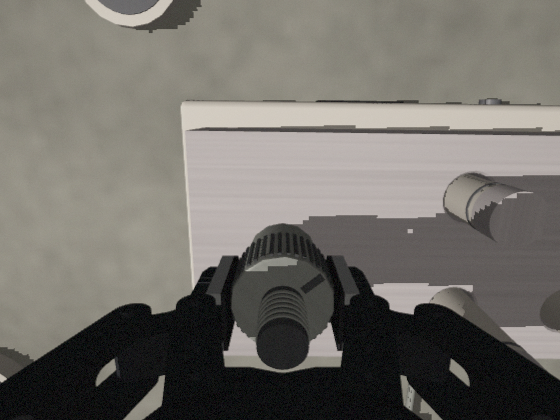

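View pics/c22.png

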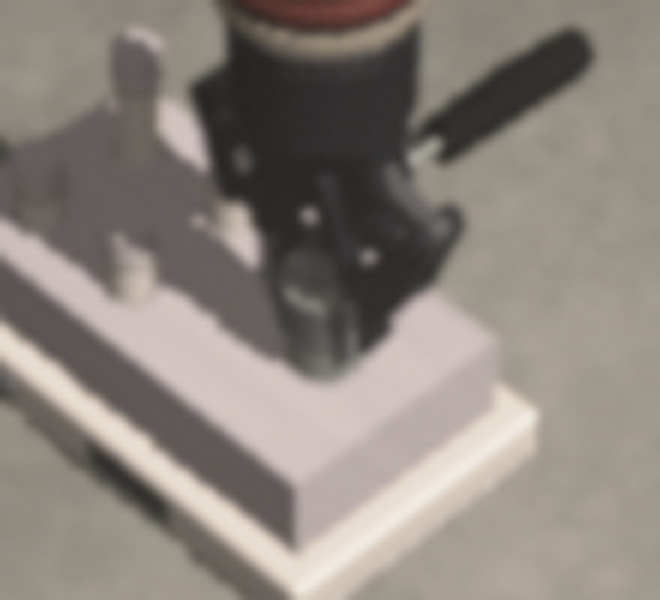

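The nut is gripped (37.9 mm), with the index line at (313,283) in the wrist image. The line holds still there unless the fingers slip, so it works as a slip gauge. I'll start turning clockwise.

Request:
jog_arm(
  series=[0,0,-0.0001,-0.1,0,0,-0.0002,-0.2,0,0,-0.0003,-0.3,0,0,-0.0004,-0.4,0,0,-0.0005,-0.5,0,0,-0.0006,-0.6,0,0,-0.0007,-0.7,0,0,-0.0008,-0.8,0,0,-0.0009,-0.9,0,0,-0.001,-1.0,0,0,-0.0011,-1.1,0,0,-0.0012,-1.2,0,0,-0.0012,-1.2,0,0,-0.0012,-1.2],
)

```text
t: 20.63
eef_pos: [0.5809, 0.0088, 0.0598]
tool_rot: [0.404, 0.575, -0.408, 0.583]
contact_force: [-5.2, -4.3, 5.8]
opening: 0.0384
```

```bash
python3 snap.py w20
```

```text
20.6333 [0.5809 0.0088 0.0598] [ 0.4038  0.575  -0.4083  0.5828] [-5.17 -4.35  5.78] j [-0.76  0.39  0.81  1.83 -0.31  1.05  0.51] 0.018 0.038391866379365785
```

View pics/w20.png

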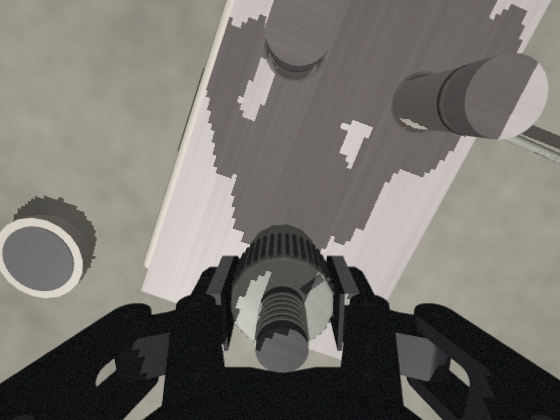

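The index is still at (313,284) in the gripper view, so no slip. I'll continue.

Request:
jog_arm(
  series=[0,0,-0.0001,-0.1,0,0,-0.0002,-0.2,0,0,-0.0003,-0.3,0,0,-0.0004,-0.4,0,0,-0.0005,-0.5,0,0,-0.0005,-0.5],
)

```text
t: 21.18
eef_pos: [0.5802, 0.0086, 0.0594]
tool_rot: [-0.534, -0.456, 0.542, -0.462]
contact_force: [-5.9, -1.0, 7.0]
opening: 0.0383
```

```bash
python3 snap.py w21;python3 - <<'E'
from h import *
a=[cv2.resize(cv2.imread(f'pics/{n}.png')[215:375,200:365],None,fx=1.6*1,fy=1.6,interpolation=cv2.INTER_CUBIC) for n in('w19','w20','w21')]
cv2.imwrite('pics/c23.png',np.hstack(a))
E
```

```text
21.1833 [0.5802 0.0086 0.0594] [-0.5345 -0.4559  0.5416 -0.4617] [-5.88 -1.05  6.99] j [-0.84  0.43  0.92  1.83 -0.38  1.07  0.06] 0.133 0.038251649505960904
```

View pics/c23.png

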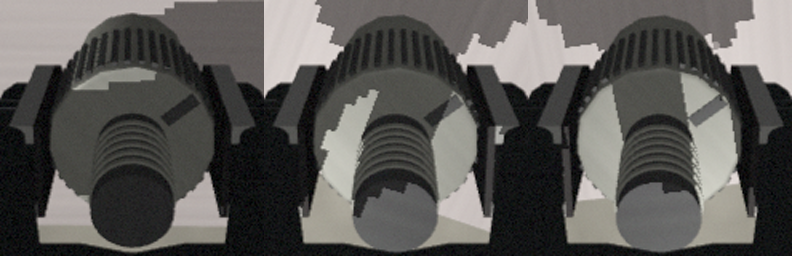

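Request:
jog_arm(
  series=[0,0,-0.0001,-0.1,0,0,-0.0002,-0.2,0,0,-0.0003,-0.3,0,0,-0.0004,-0.4,0,0,-0.0004,-0.4,0,0,-0.0004,-0.4],
)

```text
t: 21.73
eef_pos: [0.5795, 0.0087, 0.059]
tool_rot: [-0.613, -0.342, 0.622, -0.346]
contact_force: [-5.4, -0.4, 7.0]
opening: 0.0383
```

```bash
python3 snap.py w22;python3 - <<'E'
from h import *
import pickle
for n in('w19','w20','w21','w22'):print(n,pickle.load(open(n+'.pkl','rb'))[0]['ft_torque'].round(3))
a=[cv2.resize(cv2.imread(f'pics/{n}.png')[215:375,200:365],None,fx=1.6*1,fy=1.6,interpolation=cv2.INTER_CUBIC) for n in('w20','w21','w22')]
cv2.imwrite('pics/c24.png',np.hstack(a))
E
```

```text
21.7333 [0.5795 0.0087 0.059 ] [-0.6133 -0.3421  0.6223 -0.3458] [-5.41 -0.36  7.05] j [-0.89  0.48  1.01  1.83 -0.44  1.09 -0.28] 0.017 0.03834472707324711
w19 [-0.594  0.471 -0.016]
w20 [-1.007  1.007 -0.064]
w21 [-0.328  1.108 -0.087]
w22 [-0.135  0.932 -0.023]
```

View pics/c24.png

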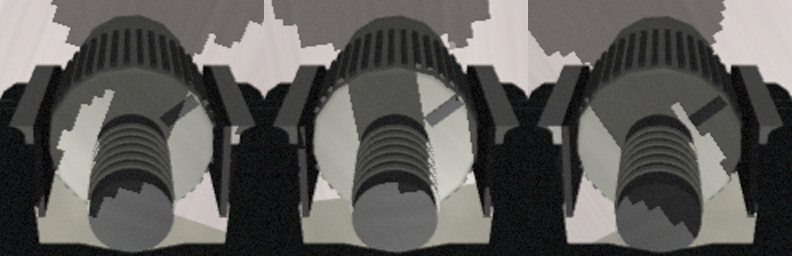

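Request:
jog_arm(
  series=[0,0,-0.0001,-0.1,0,0,-0.0002,-0.2,0,0,-0.0003,-0.3,0,0,-0.0004,-0.4,0,0,-0.0004,-0.4,0,0,-0.0004,-0.4],
)

```text
t: 22.28
eef_pos: [0.5795, 0.0095, 0.0586]
tool_rot: [-0.669, -0.215, 0.678, -0.216]
contact_force: [-3.0, 1.5, 5.2]
opening: 0.0386
```

```bash
python3 snap.py w23;python3 - <<'E'
from h import *
import pickle
for n in('w23',):print(n,pickle.load(open(n+'.pkl','rb'))[0]['ft_torque'].round(3))
a=[cv2.resize(cv2.imread(f'pics/{n}.png')[215:375,200:365],None,fx=1.6*1,fy=1.6,interpolation=cv2.INTER_CUBIC) for n in('w20','w22','w23')]
cv2.imwrite('pics/c25.png',np.hstack(a))
E
```

```text
22.2833 [0.5795 0.0095 0.0586] [-0.6686 -0.2146  0.6784 -0.2161] [-3.04  1.47  5.19] j [-0.94  0.53  1.1   1.83 -0.51  1.12 -0.61] 0.017 0.038577856753949806
w23 [0.319 0.48  0.229]
```

View pics/c25.png

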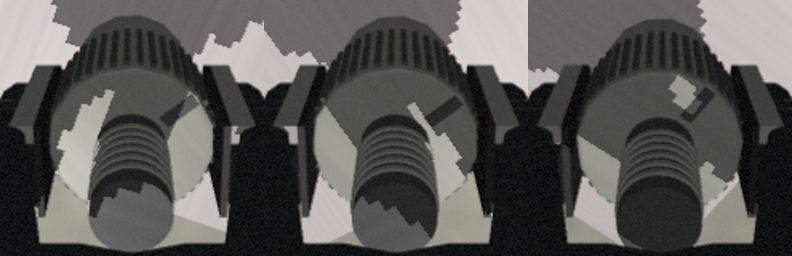

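The index moved counter-clockwise in the gripper view and the moment rose to +0.23 N m, so the nut has bottomed and the fingers slipped. I'll turn a bit more to confirm.

Request:
jog_arm(
  series=[0,0,0,-0.1,0,0,0,-0.2,0,0,0,-0.2,0,0,0,-0.2],
)

```text
t: 22.67
eef_pos: [0.5798, 0.0099, 0.0587]
tool_rot: [-0.687, -0.148, 0.696, -0.149]
contact_force: [-0.9, 0.9, 2.4]
opening: 0.038
```

```bash
python3 snap.py w24;python3 - <<'E'
from h import *
import pickle
for n in('w24',):print(n,pickle.load(open(n+'.pkl','rb'))[0]['ft_torque'].round(3))
a=[cv2.resize(cv2.imread(f'pics/{n}.png')[245:325,230:335],None,fx=3.7,fy=3.7,interpolation=cv2.INTER_CUBIC) for n in('w22','w19','w23','w24')]
cv2.imwrite('pics/c26.png',np.vstack([np.hstack(a[:2]),np.hstack(a[2:])]))
E
```

```text
22.6667 [0.5798 0.0099 0.0587] [-0.6865 -0.1485  0.696  -0.1491] [-0.85  0.94  2.37] j [-0.96  0.56  1.14  1.83 -0.55  1.14 -0.77] 0.012 0.03801016749032087
w24 [0.149 0.025 0.219]
```

View pics/c26.png

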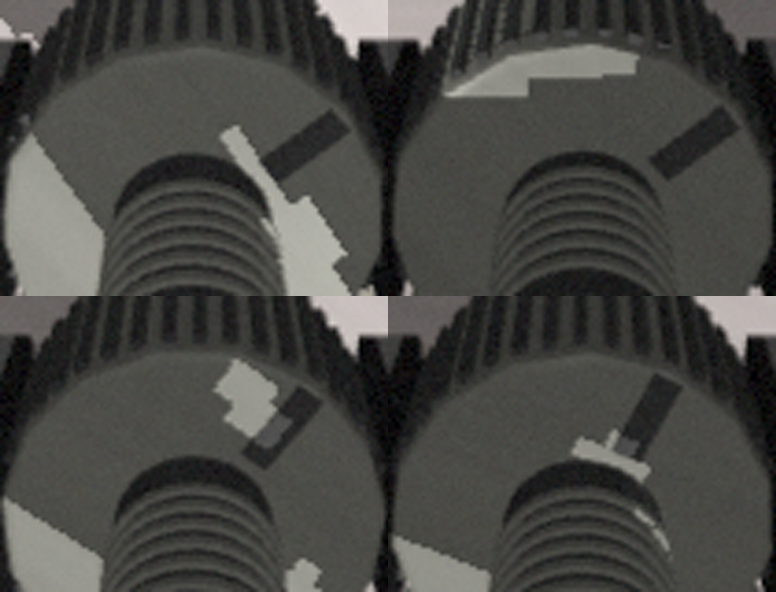

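```bash
cat > idx.py <<'E'
from h import *
import pickle
from scipy.spatial.transform import Rotation as R
def ang(n,o,i,z):
    s,w=pickle.load(open(n+'.pkl','rb'))
    f=lambda p:plane(w,230+(p[0]+.5)/3.7-.5,245+(p[1]+.5)/3.7-.5,z)
    a,b=f(o),f(i);d=a-b
    M=R.from_quat(s['tool_rot']).as_matrix()
    print(n,'idx deg',round(np.degrees(np.arctan2(d[1],d[0])),1),'len mm',round(1e3*np.linalg.norm(d),1),'jaw yaw',round(np.degrees(np.arctan2(M[1,1],M[0,1])),1),'outer',a[:2].round(4))
E
python3 - <<'E'
from idx import *
ang('w19',(342,115),(272,170),.123)
ang('w22',(340,120),(272,172),.121)
ang('w23',(310,101),(255,162),.121)
ang('w24',(282,86),(240,159),.121)
E
```

```text
w19 idx deg 130.3 len mm 8.9 jaw yaw 88.8 outer [0.569  0.0253]
w22 idx deg 9.1 len mm 8.6 jaw yaw -31.8 outer [0.5993 0.0134]
w23 idx deg -3.1 len mm 8.3 jaw yaw -54.5 outer [0.5994 0.0101]
w24 idx deg -2.6 len mm 8.7 jaw yaw -65.7 outer [0.5995 0.0099]
```

The stop is at index −2.9° (it started at 130.3°, so it was 2.32 rad open), and it stayed put while the gripper slipped another 11°. I'll back off 90° counter-clockwise.

Request:
jog_arm(
  series=[0,0,0.0001,0.1,0,0,0.0002,0.2,0,0,0.0003,0.3,0,0,0.0004,0.4,0,0,0.0005,0.5,0,0,0.0006,0.6,0,0,0.0007,0.7,0,0,0.0008,0.8,0,0,0.0009,0.9,0,0,0.001,1.0,0,0,0.0011,1.1,0,0,0.0012,1.2,0,0,0.0013,1.3,0,0,0.0014,1.4,0,0,0.0015,1.5,0,0,0.0015,1.57,0,0,0.0015,1.57,0,0,0.0015,1.57],
)

```text
t: 24.22
eef_pos: [0.5803, 0.0096, 0.0604]
tool_rot: [0.381, 0.59, -0.387, 0.598]
contact_force: [3.3, -1.8, -2.4]
opening: 0.0383
```

```bash
python3 snap.py w25;python3 - <<'E'
from h import *
import pickle
for n in('w25',):print(n,pickle.load(open(n+'.pkl','rb'))[0]['ft_torque'].round(3))
a=[cv2.resize(cv2.imread(f'pics/{n}.png')[245:325,230:335],None,fx=3.7,fy=3.7,interpolation=cv2.INTER_CUBIC) for n in('w24','w25')]
cv2.imwrite('pics/c27.png',np.hstack(a))
E
```

```text
24.2167 [0.5803 0.0096 0.0604] [ 0.3811  0.5899 -0.387   0.5976] [ 3.33 -1.79 -2.42] j [-0.75  0.38  0.79  1.83 -0.29  1.05  0.58] 0.026 0.03827878954996509
w25 [-0.192 -0.703  0.031]
```

View pics/c27.png

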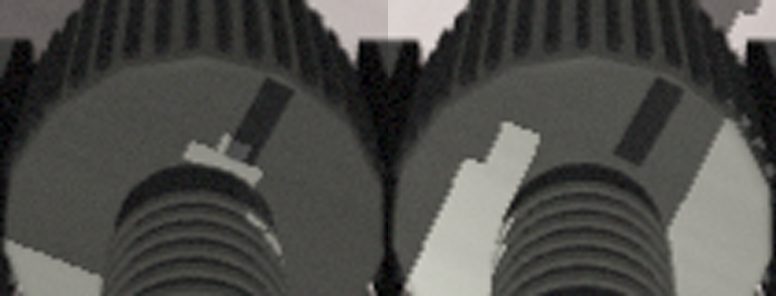

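View pics/w25.png

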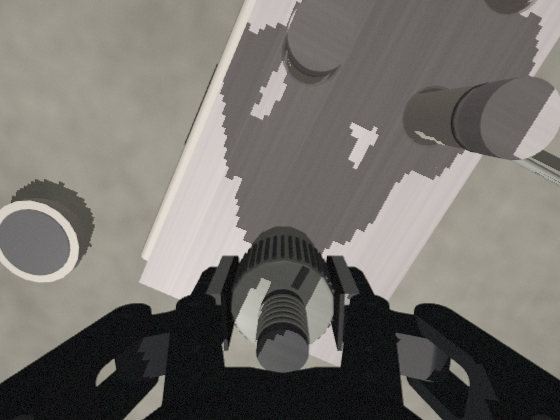

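```bash
python3 - <<'E'
from idx import *
# same picking on both: outer mid, inner mid
ang('w24',(281,86),(246,154),.121)
ang('w25',(669-388,86),(629-388,158),.1225)
E
python3 - <<'E'
from h import *
im=ctrl.get_image('side');cv2.imwrite('pics/c28.png',cv2.resize(im[110:310,180:460,::-1],None,fx=2.8,fy=2.8,interpolation=cv2.INTER_CUBIC))
E
```

```text
w24 idx deg -0.1 len mm 7.9 jaw yaw -65.7 outer [0.5995 0.01  ]
w25 idx deg 88.1 len mm 8.5 jaw yaw 24.2 outer [0.5817 0.0292]
```

View pics/c28.png

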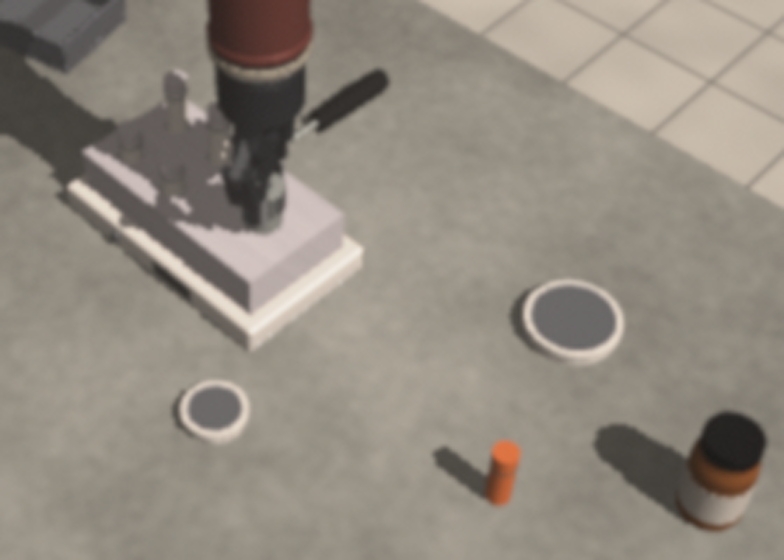

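The gripper turned 89.9° and the index hasn't shifted between the pads, so the nut is backed off a quarter turn and still held. I'm handing in.

```bash
python3 - <<'E'
from station import ctrl
s=ctrl.get_state();print(s['t'],s['opening'],s['contact_force'].round(1));print(ctrl.hand_in())
E
```

```text
24.3167 0.038331676218065436 [ 3.8 -1.7 -1.2]
the job is handed in; nothing more can be done
None
```

The warming block is made up and handed in at 24.3 s, with the nut still held in the gripper at 38.3 mm opening.

- **Vials:** The short vial is in the front well and the long one in the rear well, each beside its match. Both touched the well floor with 2–4 N, at the height expected for fully seated. A side view before I turned the nut showed both pairs standing level. In the final side view the vials are in shadow and partly hidden.
- **Nut:** It was about 2.32 rad open. I turned it clockwise until it bottomed: the index line stood still while the fingers slipped, at about 0.22 N m. I then backed it off. The gripper turned 89.9° and the index did not shift between the pads. Angles read straight off the images were rougher, about 86–91°.
- **What went wrong:** My first grasp of the short vial closed on nothing, because the real fingertips sat about 27 mm above the reported tool point. The vial did not move, and I corrected for this offset in every later grasp.
- **Block outline:** The measured wells, vials and nut lay 3–4 mm off in y from the block's outline. I used the wells themselves as the reference.
- **Other things on the bench:** The bystanders visible in the last side view, including the orange look-alike, looked untouched. I did not re-measure them, and the slide box and marker were out of that view.

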